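# Pack the hot jars into the insulated food box

### The job

The jars on the warming plate are ready to go out. First lift the jar carrier by its wooden bar off the warming plate and set it down upright in the middle of the cork mat; then open the insulated food box by pressing the release tab on its cover down while sliding the cover, take the jars one by one out of the carrier, holding the thin glass gently, and stand every one of them upright in the box. Finally slide the cover fully shut so that its tab is sprung up and latched, leaving the empty carrier in the middle of the mat and the other kitchen things where they are.

Things in the scene. Friction and masses are not known exactly. Their poses are not given: they have to be found in the camera images.
- carrier_handle (a point): centre of the jar carrier's wooden carrying bar, 62 mm above the carrier's underside. The bar runs along x over the middle of the carrier, 10 mm thick (y), 20 mm high (52 to 72 mm above the underside), 150 mm long between two end posts. z up. The loaded carrier weighs under 0.9 kg and starts standing on the warming plate
- carrier: the loose jar carrier, a sheet-steel tray 168 mm (x) by 188 mm (y); origin at the centre of its underside. Six stalls: three, 54 mm apart along x, on each side of the bar, centres at y = 66 and -66 mm (39 mm free between the bar's side and a jar). Floor 4 mm thick, stall walls up to 22 mm above the underside. Three to five jars stand in random stalls
- jar1_mid (a point): centre (35 mm above the underside) of a square glass jar of dark sauce with a round steel lid: body 44 x 44 mm, 60 mm high, lid 40 mm across, 70 mm high in all, about 100 g; z up, x and y square to its flat sides. The six jars are alike; three to five are present (None if absent), each upright in a stall of the carrier. Thin glass: never squeeze it with more than 90 N in all
- jar2_mid (a point): centre (35 mm above the underside) of a square glass jar of dark sauce with a round steel lid: body 44 x 44 mm, 60 mm high, lid 40 mm across, 70 mm high in all, about 100 g; z up, x and y square to its flat sides. The six jars are alike; three to five are present (None if absent), each upright in a stall of the carrier. Thin glass: never squeeze it with more than 90 N in all
- jar3_mid (a point): centre (35 mm above the underside) of a square glass jar of dark sauce with a round steel lid: body 44 x 44 mm, 60 mm high, lid 40 mm across, 70 mm high in all, about 100 g; z up, x and y square to its flat sides. The six jars are alike; three to five are present (None if absent), each upright in a stall of the carrier. Thin glass: never squeeze it with more than 90 N in all
- jar4_mid (a point): centre (35 mm above the underside) of a square glass jar of dark sauce with a round steel lid: body 44 x 44 mm, 60 mm high, lid 40 mm across, 70 mm high in all, about 100 g; z up, x and y square to its flat sides. The six jars are alike; three to five are present (None if absent), each upright in a stall of the carrier. Thin glass: never squeeze it with more than 90 N in all
- jar5_mid (a point): centre (35 mm above the underside) of a square glass jar of dark sauce with a round steel lid: body 44 x 44 mm, 60 mm high, lid 40 mm across, 70 mm high in all, about 100 g; z up, x and y square to its flat sides. The six jars are alike; three to five are present (None if absent), each upright in a stall of the carrier. Thin glass: never squeeze it with more than 90 N in all
- jar6_mid (a point): centre (35 mm above the underside) of a square glass jar of dark sauce with a round steel lid: body 44 x 44 mm, 60 mm high, lid 40 mm across, 70 mm high in all, about 100 g; z up, x and y square to its flat sides. The six jars are alike; three to five are present (None if absent), each upright in a stall of the carrier. Thin glass: never squeeze it with more than 90 N in all
- warmer_top (a point): centre of the top of the warming plate, a low square appliance with a black glass top, 240 x 240 mm, 50 mm high, fixed; z up, x and y along its sides. It and the mat may change places from start to start
- mat_top (a point): centre of the top of the cork mat, 220 x 220 mm, 10 mm thick, fixed; z up, x and y along its sides
- box: the insulated food box, fixed, grey plastic, 262 mm (x) by 152 mm (y) by 83 mm high, with a latch housing (94 mm wide, 104 mm high) on its +y end; origin at the centre of its underside, z up. Its cover opens towards -y. The end strip y above 42 mm is roofed by a fixed deck; with the cover open the mouth is x -125 to 125, y -70 to 42 mm. The open cover sticks out to 212 mm on the -y side of the origin
- box_in (a point): centre of the inner floor of the food box, 4 mm above the worktop, axes as the box. Inside: x -125 to 125 mm, y -70 to 70 mm, 74 mm high under the cover. Six jars fit upright in two rows of three, e.g. at y = 12 and -42 mm, x = -70, 0 and 70 mm
- cover (a joint): flat black cover of the food box, flush with its top (83 mm above the worktop): 0 m shut, 0.140 m fully open, towards the box's -y; stays where it is left (1.5 N friction). Latched when shut: the catch lets go only while the tab is down at least 4 mm (press it 5 to 6 mm), over the first 10 mm of travel; beyond that the tab may be up
- tab (a joint): release tab, carried by the cover: 0 m up, 0.007 m right down, against a spring of 4 N at first and 9.6 N at the bottom; it springs back up when let go. On shutting, the catch snaps in by itself, or the tab may be held down and let go once the cover is home
- tab_ridge (a point): centre of the top of the tab's ridge, axes as the box; with the cover shut at x = 0, y = 10 mm of the box. The tab is a raised pad 64 mm (y) by 44 mm (x), its face 101 mm above the worktop; across its middle stands a ridge 18 mm high, 12 mm thick (y), 36 mm long (x), to pinch from above or push from either side with fingertips pressing on the pad
- bowl: loose steel mixing bowl, 150 mm across, 55 mm high; not part of the job, leave it where it is
- mill: loose dark wooden pepper mill, 56 mm across, 144 mm high; not part of the job, leave it where it is
- oil: loose green glass oil bottle, 68 mm across, 240 mm high; not part of the job, leave it where it is
- ramekin: loose white china ramekin, 84 mm across, 45 mm high; not part of the job, leave it where it is
- tub: loose white plastic salt tub, 72 mm across, 60 mm high; not part of the job, leave it where it is
- spatula: loose steel spatula with a wooden handle lying on the worktop near the robot; not part of the job, leave it where it is

How it is judged (in metres and radians):
On the way, in this order (a step that is already met when the one before it is completed fails the run):
1. the jar carrier stands upright in the middle of the cork mat, let go, with the food box still shut (horizontal distance between carrier_handle and mat_top below 0.035 m and height (world z) of carrier_handle between 0.065 and 0.08 m and angle between carrier_handle's own z axis and vertical below 0.1 rad and value of joint cover below 0.004 m and contact force between the fingers and carrier below 0.1 N), for 0.2 s.
2. the cover of the food box is slid open (value of joint cover above 0.12 m), for 0.2 s.
3. every jar stands upright inside the food box (x of jar1_mid in the frame of box_in between -0.122 and 0.122 m and y of jar1_mid in the frame of box_in between -0.068 and 0.068 m and z of each of jar1_mid, jar2_mid, jar3_mid, jar4_mid, jar5_mid, jar6_mid in the frame of box_in below 0.045 m and angle between each of jar1_mid, jar2_mid, jar3_mid, jar4_mid, jar5_mid, jar6_mid's own z axis and vertical below 0.25 rad and linear speed of each of jar1, jar2, jar3, jar4, jar5, jar6 below 0.02 m/s and x of jar2_mid in the frame of box_in between -0.122 and 0.122 m and y of jar2_mid in the frame of box_in between -0.068 and 0.068 m and x of jar3_mid in the frame of box_in between -0.122 and 0.122 m and y of jar3_mid in the frame of box_in between -0.068 and 0.068 m and x of jar4_mid in the frame of box_in between -0.122 and 0.122 m and y of jar4_mid in the frame of box_in between -0.068 and 0.068 m and x of jar5_mid in the frame of box_in between -0.122 and 0.122 m and y of jar5_mid in the frame of box_in between -0.068 and 0.068 m and x of jar6_mid in the frame of box_in between -0.122 and 0.122 m and y of jar6_mid in the frame of box_in between -0.068 and 0.068 m), for 0.2 s.
At the end, for the whole second after the job is handed in: All jars present stand upright (within 14 degrees) on the floor of the food box, the cover is shut to within 3 mm with its tab sprung up (within 1.5 mm), and the carrier stands upright on the cork mat with its bar's centre within 35 mm of the mat's centre; everything at rest and let go (all of step 3 and horizontal distance between carrier_handle and mat_top below 0.035 m and height (world z) of carrier_handle between 0.065 and 0.08 m and angle between carrier_handle's own z axis and vertical below 0.1 rad and value of joint cover below 0.003 m and value of joint tab below 0.0015 m and linear speed of carrier below 0.02 m/s); the robot touches nothing.
It fails at once if a glass jar is squeezed with more than 90 N (contact force between the fingers and jar1 above 90 N or contact force between the fingers and jar2 above 90 N or contact force between the fingers and jar3 above 90 N or contact force between the fingers and jar4 above 90 N or contact force between the fingers and jar5 above 90 N or contact force between the fingers and jar6 above 90 N).
It fails at once if the cover is forced past its catch with the tab up (value of joint cover between 0.004 and 0.007 m and value of joint tab below 0.002 m).
It fails at once if a bystander (bowl, mill, oil bottle, ramekin, tub or spatula) is moved more than 40 mm (distance of any of bowl, mill, oil, ramekin, tub, spatula from where it was at the start of the episode above 0.04 m).
Of jar1, jar2, jar3, jar4, jar5, jar6 only 3 to 5 are there at a start; the rules pass over those that are not, and their reading is None.
At some moment in a run one of carrier may be knocked a few centimetres aside while the robot is not near it.
Once in a run the grip may slacken for a moment while it holds something.
It also fails if it takes over 210 s, if anything falls off the work surface, if the arm or the gripper's body presses on something with over 40 N, if the wrist force passes 120 N, or if a joint passes its speed limit or range.

### The arm

A 6-joint arm with a two-finger parallel gripper is mounted at the origin on the work surface. World frame = base frame: x ahead of the robot, y to its left, z up, the work surface at z = 0. Lengths are in mm, angles in degrees, forces in N, time in s.
With the tool pointing down it reaches from about 375 to 925 mm from the base axis. Payload 5.7 kg.
Tool frame: the origin (TCP) lies at the centre of the arm's flange, where the gripper is bolted on; the fingertips stand 182 mm ahead of it and the grasp point (between the pads) lies 163 mm ahead of it; x points along the fingers, z is the direction in which the jaws open and shut, and the axes are right-handed (so a half turn about x gives the same grasp; the last joint's range is limited). The gripper opens to 88 mm and grips with 3 to 60 N. Pads are 20 mm wide; open, the fingers measure 115 mm over their backs; the gripper's body (75 mm by 178 mm) begins 61 mm behind the grasp point.
Start: joints at [57.577, 20.558, 86.54, -0, 72.909, -6.595], TCP at [261.41, 540.047, 404.623] pointing down, gripper open.
Joint ranges: [-170.27, 170.27], [-57.76, 135], [12.27, 136.19], [-55.21, 235.2], [11.17, 155.16], [-170.74, 170.74]. Speed limits (degrees/s): [136.94, 136.94, 180, 180, 180, 180].

### API

Orientations are given as [roll, pitch, yaw] about the fixed x, y, z axes, in that order (R = Rz(yaw) Ry(pitch) Rx(roll)).
In Python, from rig import * gives the robot as it stands.
- The arm moves only by the tool step_arm, never from a script. Its argument "series" is one flat list of numbers, 7 for each row, row after row: the finger opening in m, from 0 to 0.0878, then the shift along the tool's x, y, z in m, then the turn, a rotation vector about the tool's x, y, z in rad. In form: [grip, tx, ty, tz, ax, ay, az, grip, tx, ty, tz, ax, ay, az, ...]. A call has 1 to 20 rows; each row is the pose to reach, as a shift and turn from the pose commanded when the call began, along the tool's axes at that moment; what a row does not reach only later rows make up. A row lasts 1/12 s, in which the tool goes at most 41.7 mm and 7.16 degrees, less where a joint would pass 70% of its speed; a pose out of reach is approached as far as the arm can. A call with a gripper value outside its range is refused whole. The fingers move at their own pace and stop on an object; the grip force is fixed at half the most. Time passes only in rows, so rows that repeat a pose let the fingers close. It gives the time, the measured TCP pose, the force and the opening at its end, in the units of the state.
- read_state(): the state, without advancing time (a new reading comes with each control period).
- capture(name): name is "scene" or "top"; returns (picture, depth): 400x640x3 uint8, red, green, blue; 400x640 float32, mm along the optical axis (not along the pixel's ray), 0 where there is no reading.
- camera_params(name): a dict with "camera_matrix" (3x3 intrinsics, pixels), "R" (3x3) and "t" (3): a world point X has camera coordinates R X + t. Camera axes: x right, y down, z forward; pixel columns grow to the right and rows downward; lengths in mm; the calibration is good to about 2 mm. A picture is of the moment at which its call begins. camera_params takes no time and is no camera call.
- sign_off(): hands the job in, once; it reports no verdict.
The state is a dict: "clock": time; "q": joint angles; "joint_vel": joint speeds; "joint_torque": joint torques, N m; "ee_pos": TCP position; "orientation": TCP orientation; "ft_force": force on the tool from outside, world axes, zero at the start; "torque": the same for the moment, N m; "width": finger opening in mm.
Only numpy, scipy, OpenCV 4.12 (cv2) and the standard library are available. Lean on these libraries where they do the work, as an engineer would, in place of code of your own. Each camera call takes 0.05 s, during which the arm holds its last target.

## Working session

There is one attempt and no reset: what is moved stays moved. The work goes in short steps, Python scripts to look and compute and a tool call to move; the robot and the scene stay as the last step left them, time stands still between calls to the robot, and variables do not carry over. Pictures are saved under pics/ and viewed, and the job is handed in when it is done.

Besides the shell and the picture viewer there is one more tool, called after "Call:" by a JSON object that holds its "api" and its "payload", one argument or row to a line. step_arm: Moves the arm, as the interface text tells. Its arguments: {"type":"object","properties":{"series":{"type":"array"}},"required":["series"]}

```bash
ls; mkdir -p pics; python3 - <<'E'
from rig import *
import cv2
print(read_state())
for n in ("scene","top"):
    p,d=capture(n); cv2.imwrite(f"pics/{n}0.png",p[:,:,::-1]); print(n,camera_params(n)); 
    import numpy as np; np.save(f"pics/{n}0.npy",d)
E
```

```text
pics
{'clock': 0.0, 'q': array([ 5.75774077e+01,  2.05978155e+01,  8.65976690e+01,  7.54986177e-04,
        7.29080837e+01, -6.59423531e+00]), 'joint_vel': array([-0.02101121, -0.00872654,  0.14188492,  0.01431746, -0.0278936 ,
       -0.03258973]), 'joint_torque': array([ 2.24935749e-03, -5.15381134e+01, -2.70727587e+01,  6.77110814e-02,
        3.50493612e-02, -1.02200938e-04]), 'ee_pos': array([261.21628752, 539.76365641, 403.81929204]), 'orientation': array([ 173.00676855,   89.89642923, -122.82181099]), 'ft_force': array([0.55251477, 0.1430679 , 0.16367138]), 'torque': array([ 0.05555132, -0.03693871,  0.01492894]), 'width': 87.71533020432521}
scene {'camera_matrix': array([[367.78365407,   0.        , 315.63188913],
       [  0.        , 367.78365407, 189.79997696],
       [  0.        ,   0.        ,   1.        ]]), 'R': array([[-0.31035435,  0.95059403, -0.00715317],
       [ 0.68136892,  0.21719676, -0.69897207],
       [-0.66288503, -0.22180297, -0.71511319]]), 't': array([ 100.91522113, -335.75767095, 1524.3341457 ])}
top {'camera_matrix': array([[436.14195615,   0.        , 320.88091697],
       [  0.        , 436.14195615, 191.38908048],
       [  0.        ,   0.        ,   1.        ]]), 'R': array([[ 0.02221099, -0.99967895,  0.01219323],
       [-0.9896105 , -0.0237169 , -0.14180469],
       [ 0.14204834, -0.00891692, -0.98981956]]), 't': array([  66.26409986,  543.82008228, 1447.33916776])}
```

View pics/scene0.png

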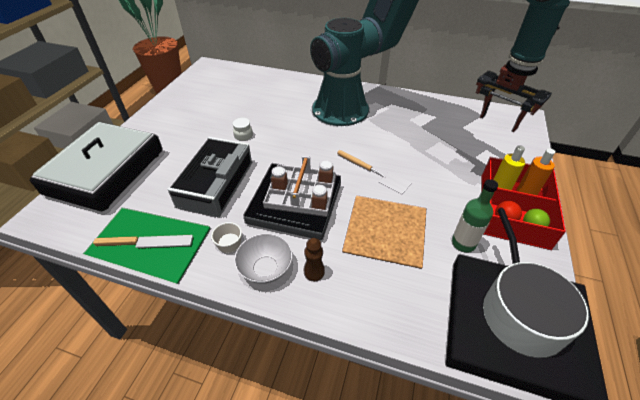

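View pics/top0.png

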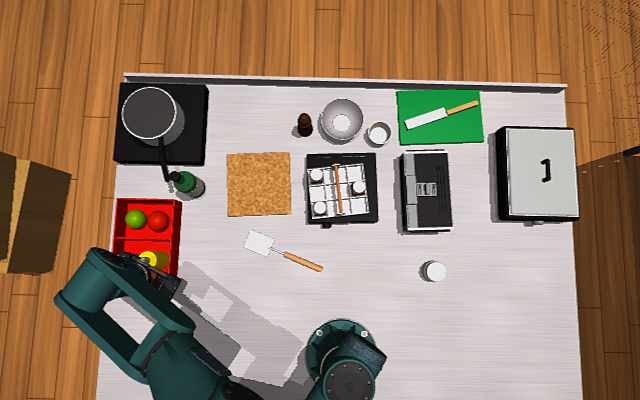

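The scene view shows the carrier on the warmer around (300,185), the mat at (387,230) and the box at (210,175). In the top view they are at (340,188), (259,184) and (427,190). I'll zoom in on these.

```bash
python3 - <<'E'
import cv2
t=cv2.imread("pics/top0.png"); cv2.imwrite("pics/t0z.png",cv2.resize(t[140:250,220:470],None,fx=3.2,fy=3.2,interpolation=cv2.INTER_CUBIC))
t=cv2.imread("pics/scene0.png"); cv2.imwrite("pics/s0z.png",cv2.resize(t[120:270,160:360],None,fx=4,fy=4,interpolation=cv2.INTER_CUBIC))
E
```

```text
(no output)
```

View pics/t0z.png

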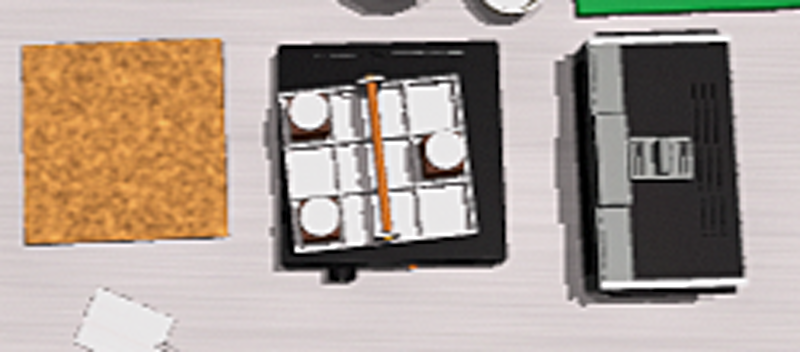

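View pics/s0z.png

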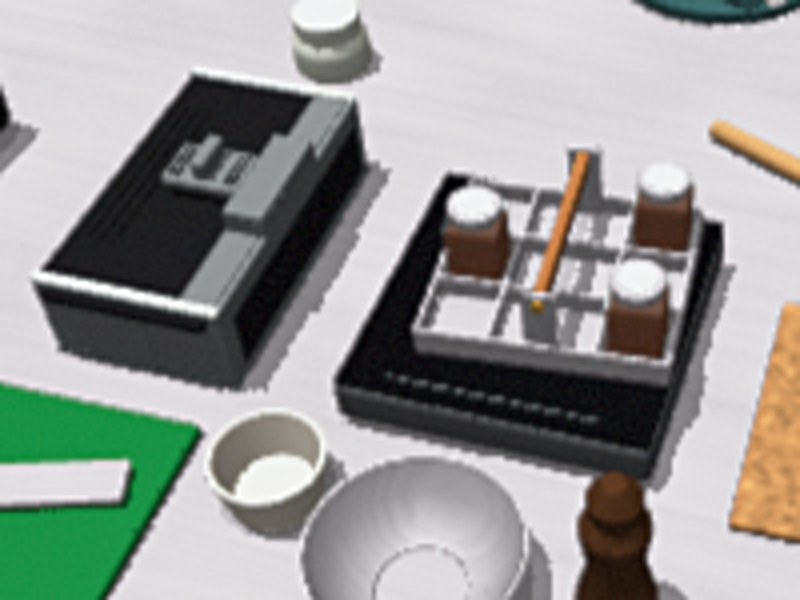

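The zooms show three jars. In the top view their lids are near (317,174), (320,208) and (358,187), the wooden bar runs from (336,165) to (341,214), and the box's tab ridge is at about (426,189). Next I'll measure these.

```bash
cat > h.py <<'E'
import numpy as np, cv2
from rig import *
from scipy.spatial.transform import Rotation as Ro
def ray(cam,u,v,z):
    c=camera_params(cam);K,R,t=c["camera_matrix"],c["R"],c["t"]
    d=R.T@np.linalg.inv(K)@np.array([u,v,1.]); o=-R.T@t
    return o+d*(z-o[2])/d[2]
def pix(cam,X):
    c=camera_params(cam); p=c["camera_matrix"]@(c["R"]@np.asarray(X,float)+c["t"]); return p[:2]/p[2]
def cloud(cam,d):
    c=camera_params(cam);K,R,t=c["camera_matrix"],c["R"],c["t"]
    v,u=np.indices(d.shape); P=np.stack([(u-K[0,2])/K[0,0]*d,(v-K[1,2])/K[1,1]*d,d],-1)
    return (P-t)@R
def comps(mask,amin=15):
    n,l,s,c=cv2.connectedComponentsWithStats(mask.astype(np.uint8))
    return [(s[i,4],c[i],l==i) for i in range(1,n) if s[i,4]>=amin]
def pca(P):
    m=P.mean(0);w,V=np.linalg.eigh(np.cov((P-m).T)); a=V[:,-1]; q=(P-m)@a
    return m,np.degrees(np.arctan2(a[1],a[0])),q.min(),q.max()
def fit(P): # min-area rect
    (c,s,a)=cv2.minAreaRect(P.astype(np.float32)); return np.round(c,1),np.round(s,1),round(a,2)
E
python3 - <<'E'
from h import *
for cam in ("scene","top"):
    im=cv2.imread(f"pics/{cam}0.png"); d=np.load(f"pics/{cam}0.npy"); C=cloud(cam,d); hsv=cv2.cvtColor(im,cv2.COLOR_BGR2HSV)
    print(cam)
    # mat
    m=(hsv[...,0]>10)&(hsv[...,0]<22)&(hsv[...,1]>90)&(hsv[...,2]>140)&(abs(C[...,2]-10)<8)
    a,c,k=max(comps(m),key=lambda x:x[0]); v,u=np.nonzero(k); P=np.array([ray(cam,x,y,10)[:2] for x,y in zip(u,v)])
    print("mat",a,c,fit(P),C[k].mean(0))
    # bar
    m=(hsv[...,0]>5)&(hsv[...,0]<22)&(hsv[...,1]>120)&(hsv[...,2]>90)&(C[...,2]>100)&(C[...,2]<135)&(C[...,0]>450)
    for a,c,k in comps(m,10):
        P=C[k]; print("bar",a,c,P.mean(0),pca(P[:,:2]),np.percentile(P[:,2],[5,50,95]))
    # lids: by height
    m=(C[...,2]>108)&(C[...,2]<140)&(hsv[...,1]<60)&(hsv[...,2]>130)
    for a,c,k in comps(m,15):
        P=C[k]; print("lid",a,c,P.mean(0),ray(cam,*c,124))
    # box things
    m=(C[...,2]>96)&(C[...,2]<130)&(C[...,1]<-150)&(C[...,0]>400)&(C[...,1]>-450)
    for a,c,k in comps(m,10):
        P=C[k]; print("boxhi",a,c,P.mean(0),fit(P[:,:2]),np.percentile(P[:,2],[5,50,95]))
    m=(C[...,2]>78)&(C[...,2]<130)&(C[...,1]<-150)&(C[...,0]>400)&(C[...,1]>-480)
    for a,c,k in comps(m,100):
        P=C[k]; print("box",a,c,P.mean(0),fit(P[:,:2]),np.percentile(P[:,2],[5,50,95]))
    # tall objects
    m=(C[...,2]>20)&(C[...,0]>250)
    for a,c,k in comps(m,60):
        P=C[k]; print("obj",a,np.round(c),np.round(P.mean(0)),np.round(P.min(0)),np.round(P.max(0)))
E
```

```text
sceneTraceback (most recent call last):
  File "<stdin>", line 7, in <module>
  File "h.py", line 5, in ray
    c=camera_params(cam);K,R,t=c["camera_matrix"],c["R"],c["t"]
ValueError: time passes only in moves, steps and waits
```

```bash
sed -i 's/^def ray/_cp={}\ndef cp(n):\n    if n not in _cp: _cp[n]=camera_params(n)\n    return _cp[n]\ndef ray/; s/c=camera_params(cam)/c=cp(cam)/' h.py
cat > m0.py <<'E'
from h import *
for cam in ("scene","top"):
    im=cv2.imread(f"pics/{cam}0.png"); d=np.load(f"pics/{cam}0.npy"); C=cloud(cam,d); hsv=cv2.cvtColor(im,cv2.COLOR_BGR2HSV)
    print(cam)
    m=(hsv[...,0]>10)&(hsv[...,0]<22)&(hsv[...,1]>90)&(hsv[...,2]>140)&(abs(C[...,2]-10)<8)
    a,c,k=max(comps(m),key=lambda x:x[0]); v,u=np.nonzero(k); P=np.array([ray(cam,x,y,10)[:2] for x,y in zip(u,v)])
    print("mat",a,c,fit(P),C[k].mean(0))
    m=(hsv[...,0]>5)&(hsv[...,0]<22)&(hsv[...,1]>120)&(hsv[...,2]>90)&(C[...,2]>100)&(C[...,2]<135)&(C[...,0]>450)
    for a,c,k in comps(m,10):
        P=C[k]; print("bar",a,c,P.mean(0),pca(P[:,:2]),np.percentile(P[:,2],[5,50,95]))
    m=(C[...,2]>108)&(C[...,2]<140)&(hsv[...,1]<60)&(hsv[...,2]>130)
    for a,c,k in comps(m,15):
        P=C[k]; print("lid",a,c,P.mean(0),ray(cam,*c,124))
    m=(C[...,2]>96)&(C[...,2]<130)&(C[...,1]<-150)&(C[...,0]>400)&(C[...,1]>-450)
    for a,c,k in comps(m,10):
        P=C[k]; print("boxhi",a,c,P.mean(0),fit(P[:,:2]),np.percentile(P[:,2],[5,50,95]))
    m=(C[...,2]>78)&(C[...,2]<130)&(C[...,1]<-150)&(C[...,0]>400)&(C[...,1]>-480)
    for a,c,k in comps(m,100):
        P=C[k]; print("box",a,c,P.mean(0),fit(P[:,:2]),np.percentile(P[:,2],[5,50,95]))
    m=(C[...,2]>20)&(C[...,0]>250)
    for a,c,k in comps(m,60):
        P=C[k]; print("obj",a,np.round(c),np.round(P.mean(0)),np.round(P.min(0)),np.round(P.max(0)))
E
python3 m0.py
```

```text
scene
mat 4414 [386.51246035 230.93951065] (array([573. , 296.5]), array([218. , 217.7]), 3.55) [579.84098677 299.0421209   10.03728897]
bar 113 [300.30088496 174.82300885] [543.67210425  25.53043962 121.14504478] (array([543.67210425,  25.53043962]), np.float64(-172.50921174638142), np.float64(-72.42922420439886), np.float64(77.1243568706723)) [116.95504257 121.450342   124.2918737 ]
lid 22 [210.59090909 157.09090909] [ 552.03639089 -265.04997486  119.45584931] [ 556.51090416 -261.46557196  124.        ]
lid 114 [325.19298246 164.48245614] [481.31561032  81.98123503 122.63902233] [482.83930196  82.42144411 124.        ]
lid 110 [278.3        170.70909091] [550.5827166  -40.74243739 123.95111265] [550.7027042  -40.71556018 124.        ]
lid 140 [318.73571429 189.96428571] [588.50378205  96.02236472 122.56657462] [589.8988128   96.44996895 124.        ]
lid 15 [294.6        193.33333333] [620.35796073  36.03511739 121.58085338] [622.49976093  36.9605798  124.        ]
boxhi 472 [219.75635593 162.99152542] [ 553.16357866 -236.14313969  104.20707911] (array([ 550.5, -248.3]), array([96.
[... 2375 characters left out ...]

obj 723 [342. 115.] [809.  11.  48.] [331. -62.  20.] [ 871.   92. 1509.]
obj 470 [439. 114.] [ 827. -330.   38.] [ 331. -468.   20.] [ 884.   92. 1509.]
obj 276 [304. 124.] [761. 141.  92.] [743. 115.  20.] [788. 168. 148.]
obj 185 [380. 130.] [ 758. -121.   53.] [ 331. -160.   20.] [ 795.   92. 1509.]
obj 7622 [536. 174.] [ 609. -632.   95.] [ 331. -778.   20.] [ 780.   92. 1509.]
obj 4023 [425. 191.] [ 546. -265.   87.] [ 331. -355.   20.] [ 692.   92. 1509.]
obj 4956 [341. 188.] [550.  11.  70.] [ 331. -114.   20.] [ 679.  133. 1509.]
obj 5748 [129. 255.] [331. 562. 365.] [250.  92.  20.] [ 500.  752. 1509.]
obj 394 [433. 271.] [ 284. -294.   64.] [ 250. -335.   20.] [ 331.   92. 1509.]
```

```bash
cat >> h.py <<'E'
def Rot(yaw):
    a=np.radians(yaw); c,s=np.cos(a),np.sin(a)
    return np.array([[0,-s,c],[0,c,s],[-1,0,0.]])
def cur():
    s=read_state(); R0=Ro.from_euler("xyz",s["orientation"],degrees=True).as_matrix()
    p=np.array(s["ee_pos"]); g=p+163*R0[:,0]
    return s,p,R0,g,np.degrees(np.arctan2(R0[1,2],R0[0,2]))
def show():
    s,p,R0,g,y=cur()
    print("t",round(s["clock"],2),"grasp",g.round(1),"jaw yaw",round(y,2),"tilt",np.degrees(np.arccos(-R0[2,0])).round(2),"F",np.round(s["ft_force"],1),"T",np.round(s["torque"],2),"w",round(s["width"],1),"q",np.round(s["q"],0))
def go(x,y,z,yaw,near=True):
    s,p,R0,g,y0=cur()
    if near:
        yaw=y0+((yaw-y0+90)%180-90)
    Rt=Rot(yaw); d=R0.T@(np.array([x,y,z+163])-p)/1000; r=Ro.from_matrix(R0.T@Rt).as_rotvec()
    print("yaw->",round(yaw,1),"shift",d.round(4),"rot",r.round(4),"rows>=",round(max(np.linalg.norm(d)/.0417,np.degrees(np.linalg.norm(r))/7.16),1))
    return d,r
E
python3 - <<'E'
from h import *
show(); print(cur()[2].round(3))
go(542.6,25.1,190,97.4)
E
```

```text
t 0.1 grasp [261.1 539.5 240.9] jaw yaw 64.17 tilt 0.1 F [-0.5  0.6  0.6] T [-0.   -0.01  0.01] w 87.8 q [58. 21. 87. -0. 73. -7.]
[[-0.001 -0.9    0.436]
 [-0.001  0.436  0.9  ]
 [-1.     0.    -0.002]]
yaw-> 97.4 shift [ 0.0514 -0.4775 -0.3406] rot [-0.5799 -0.0016 -0.0007] rows>= 14.1
```

Call:
{"api": "step_arm", "payload": {
  "series": [0.045, 0.03, -0.2, -0.14, -0.25, 0, 0, 0.045, 0.03, -0.2, -0.14, -0.25, 0, 0, 0.045, 0.03, -0.2, -0.14, -0.25, 0, 0, 0.045, 0.0514, -0.4775, -0.3406, -0.58, -0.0016, -0.0007, 0.045, 0.0514, -0.4775, -0.3406, -0.58, -0.0016, -0.0007, 0.045, 0.0514, -0.4775, -0.3406, -0.58, -0.0016, -0.0007, 0.045, 0.0514, -0.4775, -0.3406, -0.58, -0.0016, -0.0007, 0.045, 0.0514, -0.4775, -0.3406, -0.58, -0.0016, -0.0007, 0.045, 0.0514, -0.4775, -0.3406, -0.58, -0.0016, -0.0007, 0.045, 0.0514, -0.4775, -0.3406, -0.58, -0.0016, -0.0007, 0.045, 0.0514, -0.4775, -0.3406, -0.58, -0.0016, -0.0007, 0.045, 0.0514, -0.4775, -0.3406, -0.58, -0.0016, -0.0007, 0.045, 0.0514, -0.4775, -0.3406, -0.58, -0.0016, -0.0007, 0.045, 0.0514, -0.4775, -0.3406, -0.58, -0.0016, -0.0007, 0.045, 0.0514, -0.4775, -0.3406, -0.58, -0.0016, -0.0007, 0.045, 0.0514, -0.4775, -0.3406, -0.58, -0.0016, -0.0007, 0.045, 0.0514, -0.4775, -0.3406, -0.58, -0.0016, -0.0007, 0.045, 0.0514, -0.4775, -0.3406, -0.58, -0.0016, -0.0007, 0.045, 0.0514, -0.4775, -0.3406, -0.58, -0.0016, -0.0007, 0.045, 0.0514, -0.4775, -0.3406, -0.58, -0.0016, -0.0007]
}}

```text
clock: 1.77
ee_pos: [542.1, 26.7, 353.3]
orientation: [-24.3, 89.9, 73.2]
ft_force: [-0.1, 0.2, 0.4]
width: 45.4
```

```bash
python3 - <<'E'
from h import *
show(); go(542.6,25.1,112,97.4)
p,d=capture("scene"); cv2.imwrite("pics/s1.png",p[:,:,::-1])
p,d=capture("top"); cv2.imwrite("pics/t1.png",p[:,:,::-1])
a=cv2.imread("pics/s1.png")[90:270,160:430]; cv2.imwrite("pics/s1z.png",cv2.resize(a,None,fx=2.9,fy=2.9))
E
```

```text
t 1.77 grasp [542.2  27.  190.3] jaw yaw 97.51 tilt 0.1 F [-0.1  0.2  0.4] T [0.04 0.03 0.02] w 45.4 q [  -5.   19.   97.    0.   64. -102.]
yaw-> 97.4 shift [ 0.0783 -0.0002 -0.0018] rot [0.0018 0.0015 0.0007] rows>= 1.9
```

View pics/s1z.png

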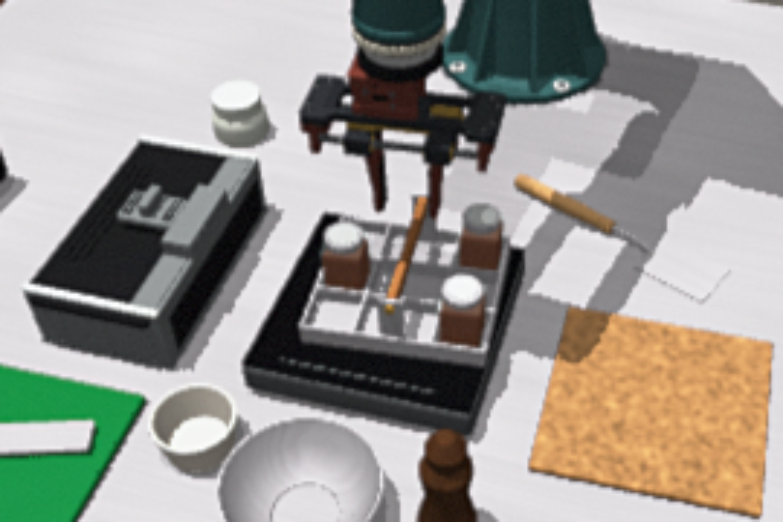

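The fingers straddle the bar at crop (410,205), which matches the expected projection. I'll descend and close.

Call:
{"api": "step_arm", "payload": {
  "series": [0.045, 0.02, 0, -0.002, 0.002, 0.0015, 0.0007, 0.045, 0.04, 0, -0.002, 0.002, 0.0015, 0.0007, 0.045, 0.06, 0, -0.002, 0.002, 0.0015, 0.0007, 0.045, 0.078, 0, -0.002, 0.002, 0.0015, 0.0007, 0.045, 0.078, 0, -0.002, 0.002, 0.0015, 0.0007, 0.0, 0.078, 0, -0.002, 0.002, 0.0015, 0.0007, 0.0, 0.078, 0, -0.002, 0.002, 0.0015, 0.0007, 0.0, 0.078, 0, -0.002, 0.002, 0.0015, 0.0007, 0.0, 0.078, 0, -0.002, 0.002, 0.0015, 0.0007, 0.0, 0.078, 0, -0.002, 0.002, 0.0015, 0.0007, 0.0, 0.078, 0, -0.002, 0.002, 0.0015, 0.0007, 0.0, 0.078, 0, -0.002, 0.002, 0.0015, 0.0007, 0.0, 0.078, 0, -0.002, 0.002, 0.0015, 0.0007]
}}

```text
clock: 2.95
ee_pos: [543.4, 23.7, 276.0]
orientation: [-92.2, 89.9, 5.0]
ft_force: [-0.2, 1.9, 6.3]
width: 9.7
```

```bash
python3 - <<'E'
from h import *
show(); go(542,25.1,130,97.4); go(571,296.4,130,93.6);go(571,296.4,73,93.6)
E
```

```text
t 2.95 grasp [543.7  23.8 113. ] jaw yaw 97.29 tilt 0.09 F [-0.2  1.9  6.3] T [0.39 0.15 0.06] w 9.7 q [  -5.   25.  101.    0.   54. -102.]
yaw-> 97.4 shift [-0.017   0.0012  0.0015] rot [-0.0019 -0.0001  0.0016] rows>= 0.4
yaw-> 93.6 shift [-0.0169 -0.062   0.267 ] rot [ 0.0644 -0.      0.0016] rows>= 6.6
yaw-> 93.6 shift [ 0.0401 -0.0619  0.267 ] rot [ 0.0644 -0.      0.0016] rows>= 6.6
```

Call:
{"api": "step_arm", "payload": {
  "series": [0.0, -0.004, 0, 0, 0, 0, 0, 0.0, -0.008, 0, 0, 0, 0, 0, 0.0, -0.012, 0, 0, 0, 0, 0, 0.0, -0.016, 0, 0, 0, 0, 0, 0.0, -0.02, 0, 0, 0, 0, 0, 0.0, -0.02, 0, 0, 0, 0, 0, 0.0, -0.02, 0, 0, 0, 0, 0]
}}

```text
clock: 3.53
ee_pos: [543.2, 23.5, 295.5]
orientation: [-115.5, 89.9, -18.2]
ft_force: [-0.1, 0.1, -6.1]
width: 9.9
```

```bash
python3 - <<'E'
from h import *
show();go(571,296.4,132,93.6);go(571,296.4,73,93.6)
p,d=capture("scene"); cv2.imwrite("pics/s2.png",p[:,:,::-1])
a=cv2.imread("pics/s2.png")[90:270,160:430]; cv2.imwrite("pics/s2z.png",cv2.resize(a,None,fx=2.9,fy=2.9))
E
```

```text
t 3.53 grasp [543.4  23.4 132.5] jaw yaw 97.29 tilt 0.06 F [-0.1  0.1 -6.1] T [-0.   -0.02  0.01] w 9.9 q [  -5.   23.  100.   -0.   56. -102.]
yaw-> 93.6 shift [ 0.0005 -0.0622  0.2672] rot [ 0.0643 -0.0004  0.0009] rows>= 6.6
yaw-> 93.6 shift [ 0.0595 -0.0621  0.2672] rot [ 0.0643 -0.0004  0.0009] rows>= 6.7
```

View pics/s2z.png

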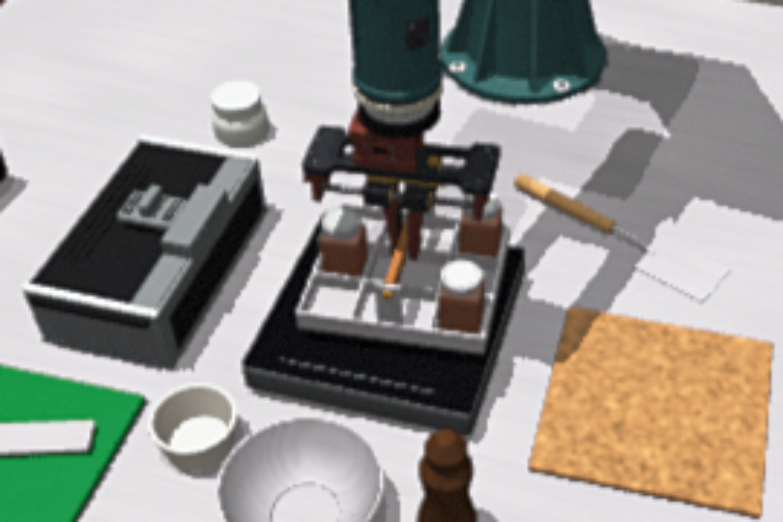

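The picture shows the carrier lifted clear of the plate and level. I'll carry it across smoothly.

Call:
{"api": "step_arm", "payload": {
  "series": [0.0, 0, -0.002, 0.008, 0.002, 0, 0, 0.0, 0, -0.006, 0.024, 0.006, 0, 0, 0.0, 0, -0.01, 0.045, 0.012, 0, 0, 0.0, 0, -0.016, 0.07, 0.018, 0, 0, 0.0, 0, -0.022, 0.095, 0.024, 0, 0, 0.0, 0, -0.028, 0.12, 0.03, 0, 0, 0.0, 0, -0.034, 0.145, 0.036, 0, 0, 0.0, 0, -0.04, 0.17, 0.042, 0, 0, 0.0, 0, -0.046, 0.195, 0.048, 0, 0, 0.0, 0, -0.051, 0.218, 0.054, 0, 0, 0.0, 0, -0.056, 0.238, 0.06, 0, 0, 0.0, 0, -0.06, 0.254, 0.064, 0, 0, 0.0, 0, -0.062, 0.264, 0.064, 0, 0, 0.0, 0, -0.062, 0.267, 0.064, 0, 0, 0.0, 0, -0.062, 0.267, 0.064, 0, 0, 0.0, 0, -0.062, 0.267, 0.064, 0, 0]
}}

```text
clock: 4.92
ee_pos: [570.4, 295.7, 294.8]
orientation: [147.2, 89.9, -119.2]
ft_force: [0.3, -0.4, -4.6]
width: 9.8
```

```bash
python3 - <<'E'
from h import *
show();go(571,296.4,74,93.6)
E
```

```text
t 4.92 grasp [570.3 295.5 131.8] jaw yaw 93.63 tilt 0.08 F [ 0.3 -0.4 -4.6] T [-0.02 -0.01  0.01] w 9.8 q [ 21.  30.  87.  -0.  62. -72.]
yaw-> 93.6 shift [ 0.0578 -0.0007  0.0007] rot [ 0.0006 -0.0011 -0.0007] rows>= 1.4
```

Call:
{"api": "step_arm", "payload": {
  "series": [0.0, 0.008, 0, 0, 0, 0, 0, 0.0, 0.018, 0, 0, 0, 0, 0, 0.0, 0.028, 0, 0, 0, 0, 0, 0.0, 0.038, 0, 0, 0, 0, 0, 0.0, 0.046, 0, 0, 0, 0, 0, 0.0, 0.051, 0, 0, 0, 0, 0, 0.0, 0.054, 0, 0, 0, 0, 0, 0.0, 0.056, 0, 0, 0, 0, 0, 0.0, 0.0575, 0, 0, 0, 0, 0, 0.0, 0.0585, 0, 0, 0, 0, 0, 0.0, 0.059, 0, 0, 0, 0, 0, 0.0, 0.059, 0, 0, 0, 0, 0]
}}

```text
clock: 5.92
ee_pos: [570.7, 295.7, 240.8]
orientation: [-125.4, 89.9, -31.7]
ft_force: [-10.4, -7.9, 30.2]
width: 9.7
```

```bash
python3 - <<'E'
from h import *
show()
E
```

```text
t 5.92 grasp [571.  295.5  77.8] jaw yaw 93.64 tilt 0.11 F [-10.4  -7.9  30.2] T [-1.3   1.79 -0.03] w 9.7 q [ 21.  34.  90.  -0.  56. -72.]
```

Call:
{"api": "step_arm", "payload": {
  "series": [0.0, -0.0035, 0, 0, 0, 0, 0, 0.0, -0.0035, 0, 0, 0, 0, 0]
}}

```text
clock: 6.08
ee_pos: [571.3, 296.5, 241.1]
orientation: [-74.7, 89.8, 18.9]
ft_force: [1.5, 0.4, -4.6]
width: 9.8
```

```bash
python3 - <<'E'
from h import *
show()
p,d=capture("scene"); cv2.imwrite("pics/s3.png",p[:,:,::-1])
p,d=capture("top"); cv2.imwrite("pics/t3.png",p[:,:,::-1]); 
C=cloud("top",d)
a=cv2.imread("pics/s3.png")[130:280,260:460]; b=cv2.imread("pics/t3.png")[130:230,200:320]; cv2.imwrite("pics/s3z.png",cv2.resize(a,None,fx=4,fy=4));cv2.imwrite("pics/t3z.png",cv2.resize(b,None,fx=5,fy=5))
E
```

```text
t 6.08 grasp [571.8 296.7  78.1] jaw yaw 93.61 tilt 0.18 F [ 1.5  0.4 -4.6] T [-0.07 -0.09  0.02] w 9.8 q [ 21.  34.  90.  -0.  56. -72.]
```

View pics/s3z.png

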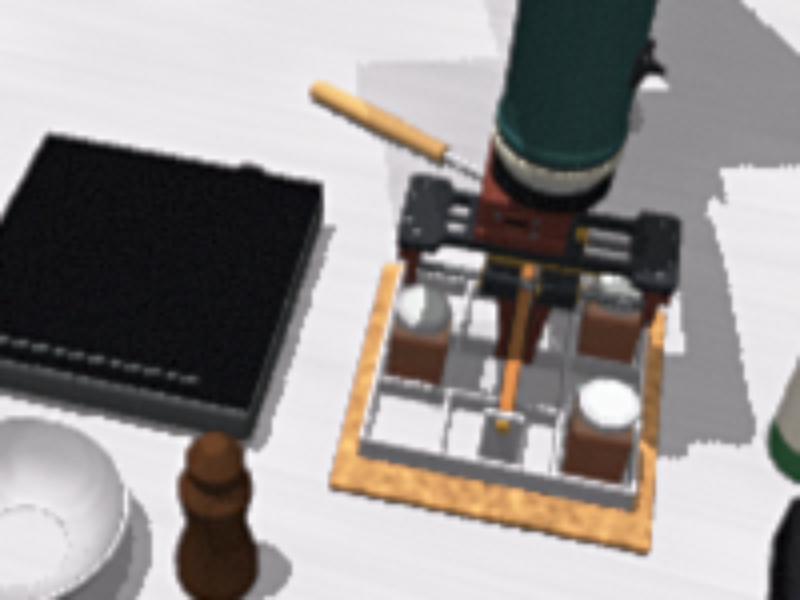

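View pics/t3z.png

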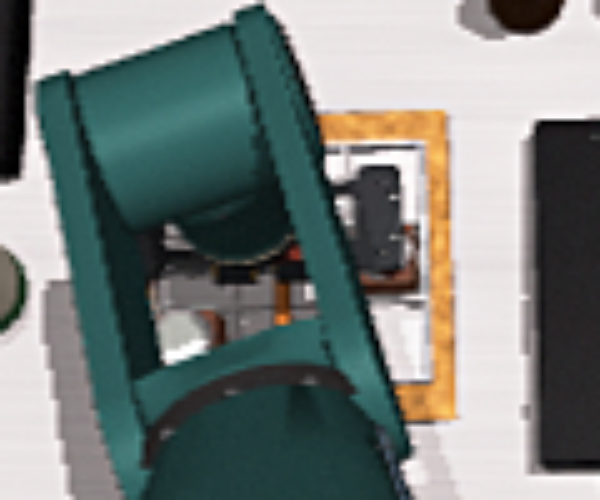

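The carrier is level and centred on the mat, with the bar about 4 mm lower in the grip than when I took hold. I'll let go.

Call:
{"api": "step_arm", "payload": {
  "series": [0.0, 0.001, 0, 0, 0, 0, 0, 0.045, 0.001, 0, 0, 0, 0, 0, 0.045, 0.001, 0, 0, 0, 0, 0, 0.045, 0.001, 0, 0, 0, 0, 0, 0.045, 0.001, 0, 0, 0, 0, 0, 0.045, 0.001, 0, 0, 0, 0, 0, 0.045, 0, 0, 0, 0, 0, 0, 0.045, -0.04, 0, 0, 0, 0, 0, 0.045, -0.08, 0, 0, 0, 0, 0, 0.045, -0.12, 0, 0, 0, 0, 0, 0.045, -0.15, 0, 0, 0, 0, 0, 0.045, -0.15, 0, 0, 0, 0, 0]
}}

```text
clock: 7.18
ee_pos: [572.7, 297.2, 397.3]
orientation: [-73.7, 89.3, 19.9]
ft_force: [0.8, -0.6, -0.0]
width: 45.4
```

```bash
python3 - <<'E'
from h import *
show()
go(549.3,-264,230,92.6); go(549.3,-264,230,2.6)
E
```

```text
t 7.18 grasp [574.7 297.9 234.4] jaw yaw 93.63 tilt 0.73 F [ 0.8 -0.6 -0. ] T [ 0.1  -0.   -0.03] w 45.4 q [ 21.  24.  81.  -0.  73. -72.]
yaw-> 92.6 shift [ 0.0016  0.0589 -0.5586] rot [0.0179 0.0037 0.0121] rows>= 13.5
yaw-> 182.6 shift [ 0.0016  0.0589 -0.5586] rot [-1.5529 -0.0066  0.0124] rows>= 13.5
```

Call:
{"api": "step_arm", "payload": {
  "series": [0.024, 0.0016, 0.0589, -0.5586, 0.018, 0.0037, 0.012, 0.024, 0.0016, 0.0589, -0.5586, 0.018, 0.0037, 0.012, 0.024, 0.0016, 0.0589, -0.5586, 0.018, 0.0037, 0.012, 0.024, 0.0016, 0.0589, -0.5586, 0.018, 0.0037, 0.012, 0.024, 0.0016, 0.0589, -0.5586, 0.018, 0.0037, 0.012, 0.024, 0.0016, 0.0589, -0.5586, 0.018, 0.0037, 0.012, 0.024, 0.0016, 0.0589, -0.5586, 0.018, 0.0037, 0.012, 0.024, 0.0016, 0.0589, -0.5586, 0.018, 0.0037, 0.012, 0.024, 0.0016, 0.0589, -0.5586, 0.018, 0.0037, 0.012, 0.024, 0.0016, 0.0589, -0.5586, 0.018, 0.0037, 0.012, 0.024, 0.0016, 0.0589, -0.5586, 0.018, 0.0037, 0.012, 0.024, 0.0016, 0.0589, -0.5586, 0.018, 0.0037, 0.012, 0.024, 0.0016, 0.0589, -0.5586, 0.018, 0.0037, 0.012, 0.024, 0.0016, 0.0589, -0.5586, 0.018, 0.0037, 0.012, 0.024, 0.0016, 0.0589, -0.5586, 0.018, 0.0037, 0.012, 0.024, 0.0016, 0.0589, -0.5586, 0.018, 0.0037, 0.012, 0.024, 0.0016, 0.0589, -0.5586, 0.018, 0.0037, 0.012]
}}

```text
clock: 8.6
ee_pos: [547.0, -264.0, 387.6]
orientation: [101.5, 89.3, -165.9]
ft_force: [-1.0, -0.3, 0.9]
width: 24.1
```

```bash
cat > look.py <<'E'
from h import *
import sys
# carrier measure: bar (wood) and jar lids on mat
def look(tag,zb=10,cams=("scene","top")):
    for cam in cams:
        p,d=capture(cam); im=np.ascontiguousarray(p[:,:,::-1]); cv2.imwrite(f"pics/{cam}_{tag}.png",im); np.save(f"pics/{cam}_{tag}.npy",d)
        C=cloud(cam,d); hsv=cv2.cvtColor(im,cv2.COLOR_BGR2HSV)
        reg=(C[...,0]>420)&(C[...,0]<720)&(C[...,1]>150)&(C[...,1]<440)
        m=reg&(hsv[...,0]>5)&(hsv[...,0]<22)&(hsv[...,1]>120)&(hsv[...,2]>90)&(C[...,2]>zb+60)&(C[...,2]<zb+80)
        m=cv2.morphologyEx(m.astype(np.uint8),cv2.MORPH_CLOSE,np.ones((5,5)))
        for a,c,k in comps(m,30):
            P=C[k&reg&(abs(C[...,2]-zb-70)<8)]; mm=pca(P[:,:2]); print(cam,"bar",a,np.round(c),mm[0].round(1),"mid",((mm[0]+(mm[2]+mm[3])/2*np.array([np.cos(np.radians(mm[1])),np.sin(np.radians(mm[1]))]))).round(1),"yaw",mm[1].round(1),"len",round(mm[3]-mm[2],1),"z",np.median(P[:,2]).round(1))
        m=reg&(C[...,2]>zb+66)&(C[...,2]<zb+84)&(hsv[...,1]<70)&(hsv[...,2]>110)
        for a,c,k in comps(m,40):
            print(cam,"lid",a,np.round(c),C[k].mean(0).round(1),ray(cam,*c,zb+74).round(1))
if __name__=="__main__":
    show(); look(sys.argv[1])
E
python3 look.py a1
python3 - <<'E'
from h import *
im=cv2.imread("pics/top_a1.png"); cv2.imwrite("pics/t4z.png",cv2.resize(im[130:250,210:470],None,fx=3,fy=3))
im=cv2.imread("pics/scene_a1.png"); cv2.imwrite("pics/s4z.png",cv2.resize(im[90:240,140:340],None,fx=4,fy=4))
E
```

```text
t 8.6 grasp [ 545.  -264.5  224.6] jaw yaw 92.58 tilt 0.73 F [-1.  -0.3  0.9] T [ 0.03 -0.02  0.03] w 24.1 q [ -32.   22.   87.   -1.   72. -125.]
scene bar 140 [389. 214.] [578.  296.3] mid [575.3 296.2] yaw -176.4 len 157.5 z 81.8
scene lid 127 [415. 202.] [513.8 357.8  83.5] [514.3 357.8  84. ]
scene lid 129 [366. 207.] [575.  229.5  84.1] [574.9 229.5  84. ]
scene lid 158 [412. 231.] [621.2 364.3  83.8] [621.4 364.3  84. ]
top bar 142 [256. 180.] [569.1 296.3] mid [569.3 296.3] yaw -176.1 len 166.0 z 81.1
top lid 109 [235. 165.] [617.9 365.5  83.3] [617.7 365.4  84. ]
top lid 119 [276. 179.] [571.9 230.1  83.1] [571.8 230.   84. ]
top lid 113 [236. 197.] [510.3 359.   83.4] [510.2 358.9  84. ]
```

View pics/t4z.png

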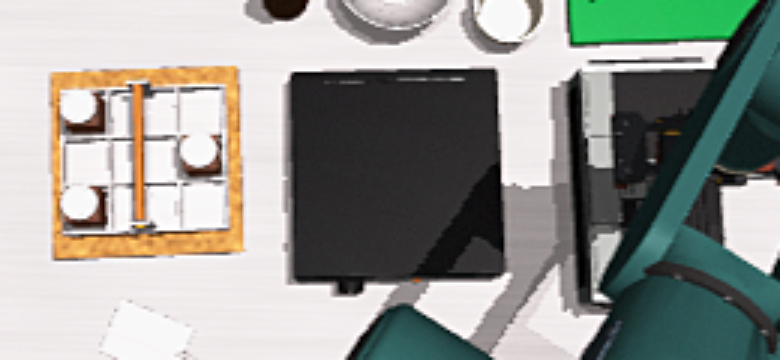

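View pics/s4z.png

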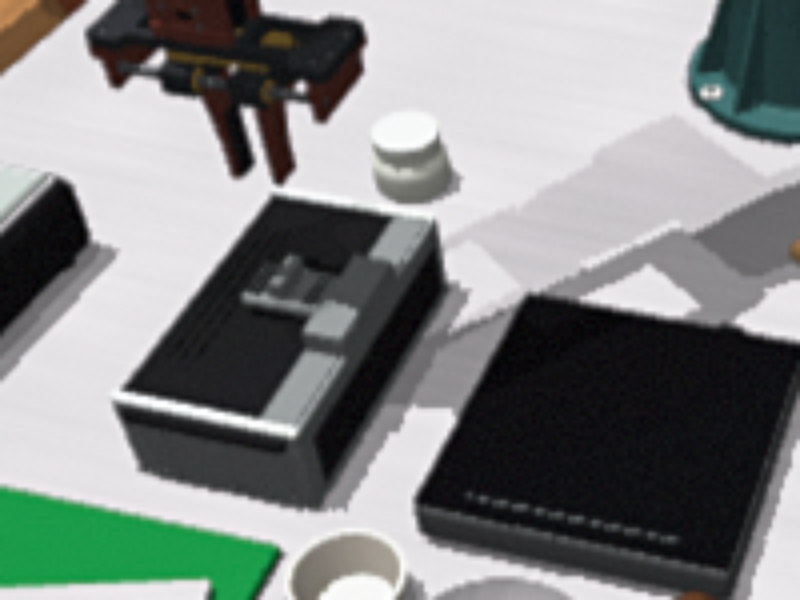

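The carrier's bar is at (571,296), yaw 3.7°, and all three jars are upright in it on the mat. The box is still shut. I'll go down onto the tab ridge.

```bash
python3 - <<'E'
from h import *
go(550.7,-264.4,150,92.6)
E
```

```text
yaw-> 92.6 shift [ 0.0749 -0.0043 -0.001 ] rot [ 0.0014 -0.0031 -0.0122] rows>= 1.8
```

Call:
{"api": "step_arm", "payload": {
  "series": [0.024, 0.025, -0.0043, -0.001, 0.0014, -0.0031, -0.0122, 0.024, 0.05, -0.0043, -0.001, 0.0014, -0.0031, -0.0122, 0.024, 0.0749, -0.0043, -0.001, 0.0014, -0.0031, -0.0122, 0.024, 0.0749, -0.0043, -0.001, 0.0014, -0.0031, -0.0122, 0.024, 0.0749, -0.0043, -0.001, 0.0014, -0.0031, -0.0122]
}}

```text
clock: 9.12
ee_pos: [550.4, -264.5, 312.5]
orientation: [62.4, 89.9, 155.0]
ft_force: [1.4, -0.4, 0.5]
width: 24.4
```

```bash
python3 - <<'E'
from h import *
show();go(550.7,-264.4,123,92.6)
p,d=capture("scene"); a=p[:,:,::-1][90:210,150:310]; cv2.imwrite("pics/s5z.png",cv2.resize(a,None,fx=5,fy=5,interpolation=cv2.INTER_CUBIC))
E
```

```text
t 9.12 grasp [ 550.1 -264.3  149.5] jaw yaw 92.61 tilt 0.14 F [ 1.4 -0.4  0.5] T [ 0.02 -0.02  0.01] w 24.4 q [ -32.   27.   91.   -0.   63. -125.]
yaw-> 92.6 shift [ 0.0265 -0.0003  0.    ] rot [ 0.0001  0.0011 -0.0021] rows>= 0.6
```

View pics/s5z.png

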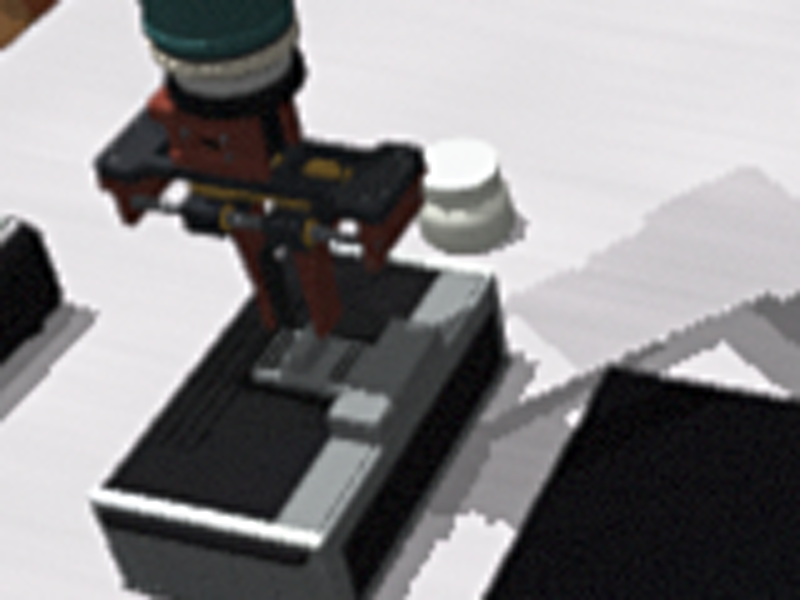

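Call:
{"api": "step_arm", "payload": {
  "series": [0.024, 0.008, 0, 0, 0, 0.001, -0.002, 0.024, 0.016, 0, 0, 0, 0.001, -0.002, 0.024, 0.022, 0, 0, 0, 0.001, -0.002, 0.024, 0.0265, 0, 0, 0, 0.001, -0.002, 0.024, 0.0265, 0, 0, 0, 0.001, -0.002, 0.0, 0.0265, 0, 0, 0, 0.001, -0.002, 0.0, 0.0265, 0, 0, 0, 0.001, -0.002, 0.0, 0.0265, 0, 0, 0, 0.001, -0.002, 0.0, 0.0265, 0, 0, 0, 0.001, -0.002]
}}

```text
clock: 9.92
ee_pos: [550.7, -265.9, 286.9]
orientation: [-120.2, 89.8, -27.7]
ft_force: [1.0, 1.2, 0.6]
width: 11.9
```

```bash
python3 - <<'E'
from h import *
show()
E
```

```text
t 9.92 grasp [ 551.2 -266.1  123.9] jaw yaw 92.51 tilt 0.18 F [1.  1.2 0.6] T [ 0.3  -0.07  0.09] w 11.9 q [ -32.   28.   92.    0.   59. -125.]
```

Call:
{"api": "step_arm", "payload": {
  "series": [0.0, 0.002, 0, 0, 0, 0, 0, 0.0, 0.004, 0, 0, 0, 0, 0, 0.0, 0.006, 0, 0, 0, 0, 0, 0.0, 0.007, 0, 0, 0, 0, 0, 0.0, 0.007, 0, 0, 0, 0, 0]
}}

```text
clock: 10.33
ee_pos: [550.8, -266.3, 280.7]
orientation: [-132.3, 89.8, -39.8]
ft_force: [-2.7, 1.5, 8.4]
width: 11.8
```

```bash
python3 - <<'E'
from h import *
show()
E
```

```text
t 10.33 grasp [ 551.4 -266.7  117.7] jaw yaw 92.52 tilt 0.25 F [-2.7  1.5  8.4] T [0.33 0.44 0.1 ] w 11.8 q [ -32.   29.   92.   -0.   58. -125.]
```

The tab is down about 6 mm with 8.4 N on it. I'll start sliding.

Call:
{"api": "step_arm", "payload": {
  "series": [0.0, 0, 0, -0.004, 0, 0, 0, 0.0, 0, 0, -0.008, 0, 0, 0, 0.0, 0, 0, -0.014, 0, 0, 0, 0.0, 0, 0, -0.02, 0, 0, 0, 0.0, 0, 0, -0.02, 0, 0, 0]
}}

```text
clock: 10.75
ee_pos: [551.8, -287.4, 281.1]
orientation: [-139.7, 89.7, -47.2]
ft_force: [-2.3, -1.1, 8.1]
width: 11.7
```

```bash
python3 - <<'E'
from h import *
show()
E
```

```text
t 10.75 grasp [ 552.4 -288.1  118.1] jaw yaw 92.51 tilt 0.32 F [-2.3 -1.1  8.1] T [-0.22  0.48  0.05] w 11.7 q [ -34.   30.   91.   -0.   59. -126.]
```

Call:
{"api": "step_arm", "payload": {
  "series": [0.0, 0, 0, -0.008, 0, 0, 0, 0.0, 0, 0, -0.02, 0, 0, 0, 0.0, 0, 0, -0.036, 0, 0, 0, 0.0, 0, 0, -0.052, 0, 0, 0, 0.0, 0, 0, -0.068, 0, 0, 0, 0.0, 0, 0, -0.084, 0, 0, 0, 0.0, 0, 0, -0.098, 0, 0, 0, 0.0, 0, 0, -0.108, 0, 0, 0, 0.0, 0, 0, -0.115, 0, 0, 0, 0.0, 0, 0, -0.117, 0, 0, 0, 0.0, 0, 0, -0.117, 0, 0, 0]
}}

```text
clock: 11.67
ee_pos: [557.2, -404.2, 281.5]
orientation: [-133.0, 89.6, -40.5]
ft_force: [-0.8, 0.0, 7.7]
width: 11.8
```

```bash
python3 - <<'E'
from h import *
show()
p,d=capture("scene"); a=p[:,:,::-1][90:240,100:300]; cv2.imwrite("pics/s6z.png",cv2.resize(a,None,fx=4,fy=4,interpolation=cv2.INTER_CUBIC))
E
```

```text
t 11.67 grasp [ 557.9 -404.9  118.5] jaw yaw 92.48 tilt 0.36 F [-0.8  0.   7.7] T [0.14 0.29 0.12] w 11.8 q [ -42.   34.   82.    0.   64. -134.]
```

View pics/s6z.png

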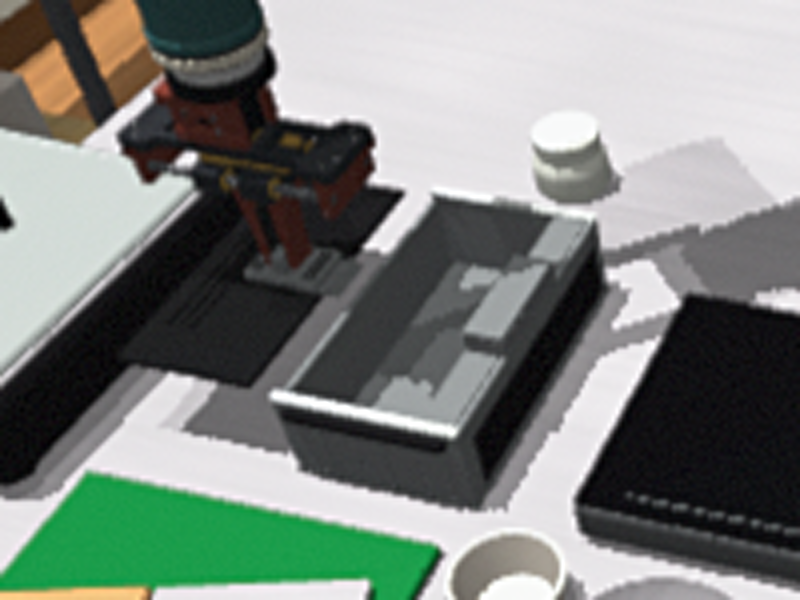

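The picture shows the cover fully open, with the mouth clear. I'll let go of the tab and rise.

Call:
{"api": "step_arm", "payload": {
  "series": [0.0, -0.004, 0, 0, 0, 0, 0, 0.0, -0.007, 0, 0, 0, 0, 0, 0.03, -0.007, 0, 0, 0, 0, 0, 0.03, -0.007, 0, 0, 0, 0, 0, 0.03, -0.007, 0, 0, 0, 0, 0, 0.03, -0.04, 0, 0, 0, 0, 0, 0.03, -0.08, 0, 0, 0, 0, 0, 0.06, -0.12, 0, 0, 0, 0, 0, 0.06, -0.12, 0, 0, 0, 0, 0]
}}

```text
clock: 12.47
ee_pos: [558.2, -404.3, 409.3]
orientation: [-133.4, 89.0, -40.9]
ft_force: [1.2, -0.5, 1.0]
width: 40.0
```

```bash
python3 look.py a2; python3 - <<'E'
from h import *
go(573.4,229.8,200,93.7)
im=cv2.imread("pics/top_a2.png"); cv2.imwrite("pics/t7z.png",cv2.resize(im[130:250,200:470],None,fx=2.9,fy=2.9))
E
```

```text
t 12.47 grasp [ 560.4 -406.2  246.3] jaw yaw 92.51 tilt 0.99 F [ 1.2 -0.5  1. ] T [-0.04 -0.03 -0.  ] w 40.0 q [ -42.   27.   75.    0.   77. -134.]
scene bar 140 [389. 214.] [577.9 296.4] mid [574.5 296.1] yaw -176.3 len 155.8 z 81.6
scene lid 128 [414. 202.] [514.  357.5  83.7] [514.4 357.5  84. ]
scene lid 129 [365. 207.] [574.8 229.1  83.8] [575.1 229.2  84. ]
scene lid 155 [412. 231.] [621.  364.1  83.8] [621.2 364.1  84. ]
top bar 150 [256. 179.] [569.8 296.4] mid [569.4 296.3] yaw -176.0 len 165.6 z 80.3
top lid 110 [235. 165.] [617.6 365.2  83.7] [617.6 365.2  84. ]
top lid 113 [275. 180.] [571.8 230.8  83.7] [571.7 230.8  84. ]
top lid 111 [236. 197.] [509.7 359.3  83.3] [509.6 359.2  84. ]
yaw-> 93.7 shift [ 0.0364 -0.044   0.6318] rot [-0.0207 -0.0056  0.006 ] rows>= 15.2
```

View pics/t7z.png

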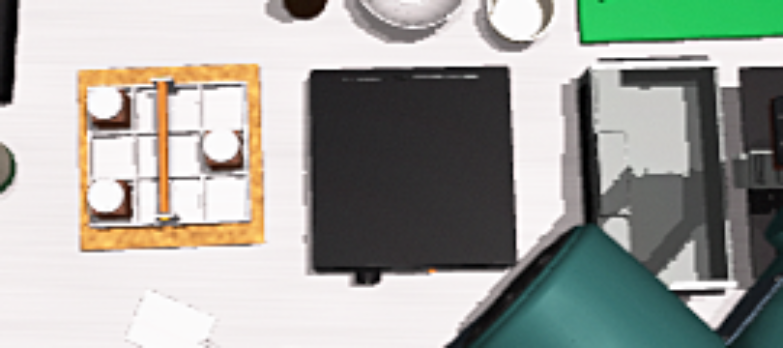

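Call:
{"api": "step_arm", "payload": {
  "series": [0.062, 0.0364, -0.044, 0.6318, -0.0207, -0.0056, 0.006, 0.062, 0.0364, -0.044, 0.6318, -0.0207, -0.0056, 0.006, 0.062, 0.0364, -0.044, 0.6318, -0.0207, -0.0056, 0.006, 0.062, 0.0364, -0.044, 0.6318, -0.0207, -0.0056, 0.006, 0.062, 0.0364, -0.044, 0.6318, -0.0207, -0.0056, 0.006, 0.062, 0.0364, -0.044, 0.6318, -0.0207, -0.0056, 0.006, 0.062, 0.0364, -0.044, 0.6318, -0.0207, -0.0056, 0.006, 0.062, 0.0364, -0.044, 0.6318, -0.0207, -0.0056, 0.006, 0.062, 0.0364, -0.044, 0.6318, -0.0207, -0.0056, 0.006, 0.062, 0.0364, -0.044, 0.6318, -0.0207, -0.0056, 0.006, 0.062, 0.0364, -0.044, 0.6318, -0.0207, -0.0056, 0.006, 0.062, 0.0364, -0.044, 0.6318, -0.0207, -0.0056, 0.006, 0.062, 0.0364, -0.044, 0.6318, -0.0207, -0.0056, 0.006, 0.062, 0.0364, -0.044, 0.6318, -0.0207, -0.0056, 0.006, 0.062, 0.0364, -0.044, 0.6318, -0.0207, -0.0056, 0.006, 0.062, 0.0364, -0.044, 0.6318, -0.0207, -0.0056, 0.006, 0.062, 0.0364, -0.044, 0.6318, -0.0207, -0.0056, 0.006, 0.062, 0.0364, -0.044, 0.6318, -0.0207, -0.0056, 0.006, 0.062, 0.0364, -0.044, 0.6318, -0.0207, -0.0056, 0.006]
}}

```text
clock: 14.15
ee_pos: [572.5, 228.9, 361.6]
orientation: [65.6, 89.7, 159.2]
ft_force: [-0.5, -0.1, -0.6]
width: 61.7
```

```bash
python3 - <<'E'
from h import *
show();go(574.5,230.1,110,93.7);go(574.5,230.1,62,93.7)
p,d=capture("scene"); a=p[:,:,::-1][90:240,280:480]; cv2.imwrite("pics/s8z.png",cv2.resize(a,None,fx=4,fy=4,interpolation=cv2.INTER_CUBIC))
E
```

```text
t 14.15 grasp [571.6 229.2 198.6] jaw yaw 93.66 tilt 0.34 F [-0.5 -0.1 -0.6] T [ 0.03 -0.    0.03] w 61.7 q [ 15.  24.  87.   0.  69. -78.]
yaw-> 93.7 shift [ 0.0886 -0.0025  0.0009] rot [-0.0008  0.0024 -0.0053] rows>= 2.1
yaw-> 93.7 shift [ 0.1366 -0.0028  0.0008] rot [-0.0008  0.0024 -0.0053] rows>= 3.3
```

View pics/s8z.png

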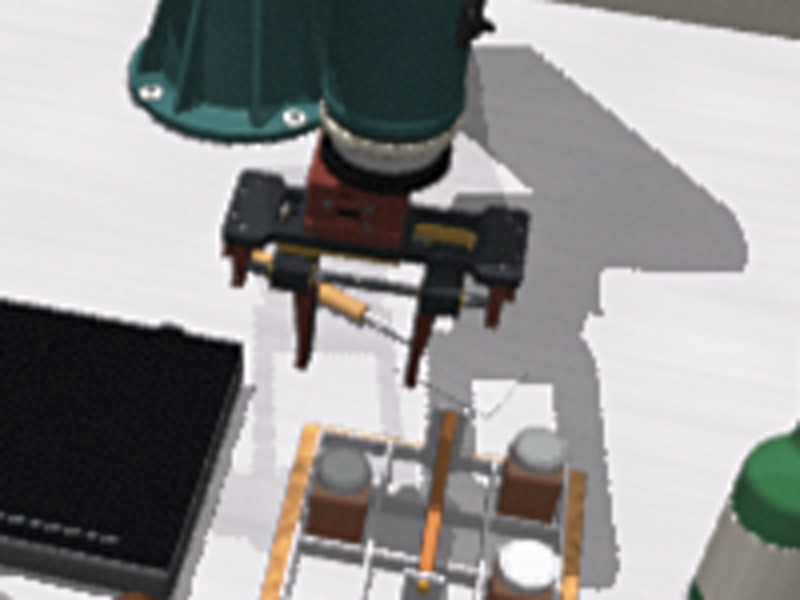

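Call:
{"api": "step_arm", "payload": {
  "series": [0.062, 0.03, -0.0025, 0.001, -0.0008, 0.0024, -0.0053, 0.062, 0.06, -0.0025, 0.001, -0.0008, 0.0024, -0.0053, 0.062, 0.085, -0.0028, 0.001, -0.0008, 0.0024, -0.0053, 0.062, 0.105, -0.0028, 0.001, -0.0008, 0.0024, -0.0053, 0.062, 0.12, -0.0028, 0.001, -0.0008, 0.0024, -0.0053, 0.062, 0.13, -0.0028, 0.001, -0.0008, 0.0024, -0.0053, 0.062, 0.1366, -0.0028, 0.001, -0.0008, 0.0024, -0.0053, 0.062, 0.1366, -0.0028, 0.001, -0.0008, 0.0024, -0.0053, 0.062, 0.1366, -0.0028, 0.001, -0.0008, 0.0024, -0.0053]
}}

```text
clock: 14.95
ee_pos: [575.4, 231.4, 226.4]
orientation: [-61.5, 89.8, 32.2]
ft_force: [0.5, -0.3, -0.1]
width: 62.0
```

```bash
python3 - <<'E'
from h import *
show()
E
```

```text
t 14.95 grasp [575.8 231.6  63.4] jaw yaw 93.69 tilt 0.16 F [ 0.5 -0.3 -0.1] T [ 0.01 -0.04  0.  ] w 62.0 q [ 16.  33.  94.   0.  53. -78.]
```

Call:
{"api": "step_arm", "payload": {
  "series": [0.055, 0, 0, 0, 0, 0, 0, 0.05, 0, 0, 0, 0, 0, 0, 0.047, 0, 0, 0, 0, 0, 0, 0.044, 0, 0, 0, 0, 0, 0, 0.041, 0, 0, 0, 0, 0, 0, 0.038, 0, 0, 0, 0, 0, 0, 0.035, 0, 0, 0, 0, 0, 0, 0.03, 0, 0, 0, 0, 0, 0, 0.03, 0, 0, 0, 0, 0, 0]
}}

```text
clock: 15.7
ee_pos: [575.3, 232.0, 226.6]
orientation: [-66.4, 89.8, 27.3]
ft_force: [-0.6, -1.2, 5.2]
width: 44.2
```

```bash
python3 - <<'E'
from h import *
show()
E
```

```text
t 15.7 grasp [575.8 232.2  63.6] jaw yaw 93.75 tilt 0.18 F [-0.6 -1.2  5.2] T [-0.24  0.04  0.03] w 44.2 q [ 16.  33.  94.   0.  53. -78.]
```

Call:
{"api": "step_arm", "payload": {
  "series": [0.03, -0.006, 0, 0, 0, 0, 0, 0.03, -0.012, 0, 0, 0, 0, 0, 0.03, -0.02, 0, 0, 0, 0, 0, 0.03, -0.03, 0, 0, 0, 0, 0, 0.03, -0.045, 0, 0, 0, 0, 0, 0.03, -0.065, 0, 0, 0, 0, 0, 0.03, -0.085, 0, 0, 0, 0, 0, 0.03, -0.105, 0, 0, 0, 0, 0, 0.03, -0.125, 0, 0, 0, 0, 0, 0.03, -0.137, 0, 0, 0, 0, 0, 0.03, -0.137, 0, 0, 0, 0, 0]
}}

```text
clock: 16.62
ee_pos: [575.7, 232.1, 366.6]
orientation: [-71.8, 89.5, 21.9]
ft_force: [1.3, -0.7, -1.4]
width: 43.8
```

```bash
cat > box.py <<'E'
from h import *
BO=np.array([550.9,-274.0]); BY=2.6
def b2w(x,y):
    a=np.radians(BY); return BO+np.array([x*np.cos(a)-y*np.sin(a), x*np.sin(a)+y*np.cos(a)])
E
python3 - <<'E'
from box import *
show()
for x in (-70,0,70): print(x,b2w(x,-14))
w=b2w(0,-14); go(*w,200,92.6)
p,d=capture("scene"); a=p[:,:,::-1][90:240,280:480]; cv2.imwrite("pics/s9z.png",cv2.resize(a,None,fx=4,fy=4,interpolation=cv2.INTER_CUBIC))
E
```

```text
t 16.62 grasp [577.  232.6 203.6] jaw yaw 93.74 tilt 0.47 F [ 1.3 -0.7 -1.4] T [ 0.04 -0.    0.  ] w 43.8 q [ 16.  24.  87.   0.  69. -78.]
-70 [ 481.60714195 -291.16099715]
0 [ 551.53508183 -287.98558798]
70 [ 621.46302172 -284.81017881]
yaw-> 92.6 shift [ 0.0018  0.0581 -0.5174] rot [0.02   0.0027 0.0078] rows>= 12.5
```

View pics/s9z.png

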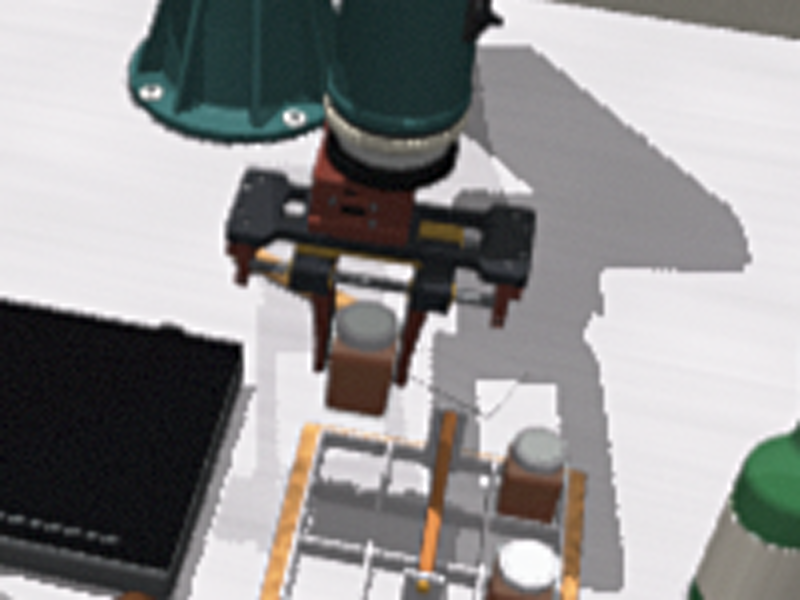

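The jar is held upright, crop (362,370). I'll take it to the box.

Call:
{"api": "step_arm", "payload": {
  "series": [0.03, 0.0018, 0.003, -0.02, 0.02, 0.0027, 0.0078, 0.03, 0.0018, 0.006, -0.05, 0.02, 0.0027, 0.0078, 0.03, 0.0018, 0.01, -0.09, 0.02, 0.0027, 0.0078, 0.03, 0.0018, 0.014, -0.13, 0.02, 0.0027, 0.0078, 0.03, 0.0018, 0.018, -0.17, 0.02, 0.0027, 0.0078, 0.03, 0.0018, 0.023, -0.21, 0.02, 0.0027, 0.0078, 0.03, 0.0018, 0.028, -0.25, 0.02, 0.0027, 0.0078, 0.03, 0.0018, 0.032, -0.29, 0.02, 0.0027, 0.0078, 0.03, 0.0018, 0.037, -0.33, 0.02, 0.0027, 0.0078, 0.03, 0.0018, 0.042, -0.37, 0.02, 0.0027, 0.0078, 0.03, 0.0018, 0.047, -0.41, 0.02, 0.0027, 0.0078, 0.03, 0.0018, 0.051, -0.45, 0.02, 0.0027, 0.0078, 0.03, 0.0018, 0.055, -0.48, 0.02, 0.0027, 0.0078, 0.03, 0.0018, 0.057, -0.505, 0.02, 0.0027, 0.0078, 0.03, 0.0018, 0.058, -0.5174, 0.02, 0.0027, 0.0078, 0.03, 0.0018, 0.058, -0.5174, 0.02, 0.0027, 0.0078, 0.03, 0.0018, 0.058, -0.5174, 0.02, 0.0027, 0.0078]
}}

```text
clock: 18.08
ee_pos: [550.4, -287.8, 359.2]
orientation: [86.0, 89.6, 178.6]
ft_force: [-0.4, 0.6, -0.8]
width: 43.7
```

```bash
python3 - <<'E'
from box import *
show()
w=b2w(0,-14); go(*w,54,92.6)
p,d=capture("scene"); a=p[:,:,::-1][90:240,120:320]; cv2.imwrite("pics/s10z.png",cv2.resize(a,None,fx=4,fy=4,interpolation=cv2.INTER_CUBIC))
E
```

```text
t 18.08 grasp [ 549.2 -287.8  196.2] jaw yaw 92.54 tilt 0.42 F [-0.4  0.6 -0.8] T [ 0.11 -0.01  0.01] w 43.7 q [ -34.   25.   87.   -0.   69. -126.]
yaw-> 92.6 shift [ 0.1422 -0.0022 -0.0003] rot [-0.0011  0.0005 -0.0074] rows>= 3.4
```

View pics/s10z.png

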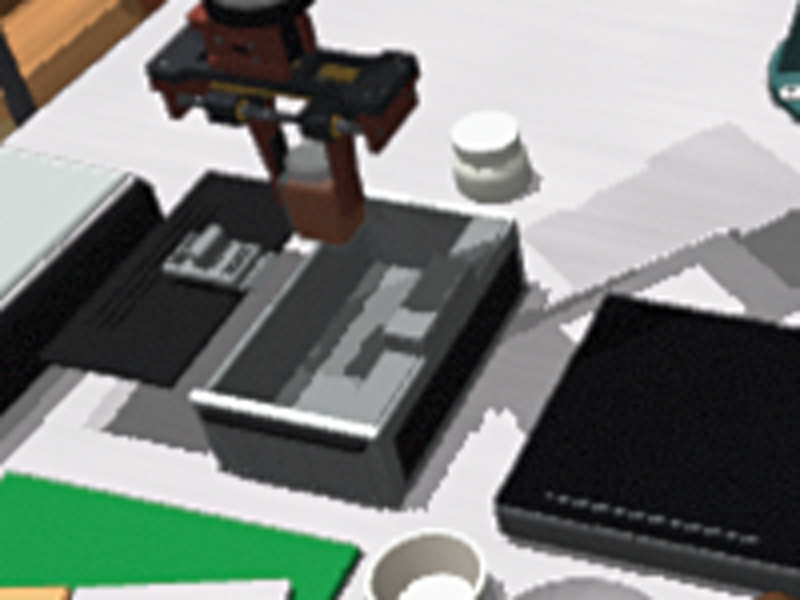

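Call:
{"api": "step_arm", "payload": {
  "series": [0.03, 0.01, -0.002, 0, -0.001, 0.0005, -0.0074, 0.03, 0.03, -0.002, 0, -0.001, 0.0005, -0.0074, 0.03, 0.05, -0.002, 0, -0.001, 0.0005, -0.0074, 0.03, 0.07, -0.002, 0, -0.001, 0.0005, -0.0074, 0.03, 0.09, -0.002, 0, -0.001, 0.0005, -0.0074, 0.03, 0.105, -0.002, 0, -0.001, 0.0005, -0.0074, 0.03, 0.118, -0.002, 0, -0.001, 0.0005, -0.0074, 0.03, 0.128, -0.002, 0, -0.001, 0.0005, -0.0074, 0.03, 0.134, -0.002, 0, -0.001, 0.0005, -0.0074, 0.03, 0.138, -0.002, 0, -0.001, 0.0005, -0.0074, 0.03, 0.138, -0.002, 0, -0.001, 0.0005, -0.0074]
}}

```text
clock: 19.05
ee_pos: [551.9, -287.7, 221.9]
orientation: [-148.3, 89.9, -55.6]
ft_force: [0.1, 0.7, -0.5]
width: 43.4
```

```bash
python3 - <<'E'
from box import *
show()
p,d=capture("scene"); a=p[:,:,::-1][90:240,120:320]; cv2.imwrite("pics/s11z.png",cv2.resize(a,None,fx=4,fy=4,interpolation=cv2.INTER_CUBIC))
E
```

```text
t 19.05 grasp [ 552.  -287.9   58.9] jaw yaw 92.7 tilt 0.09 F [ 0.1  0.7 -0.5] T [ 0.12 -0.   -0.  ] w 43.4 q [ -34.   34.   93.   -0.   53. -127.]
```

View pics/s11z.png

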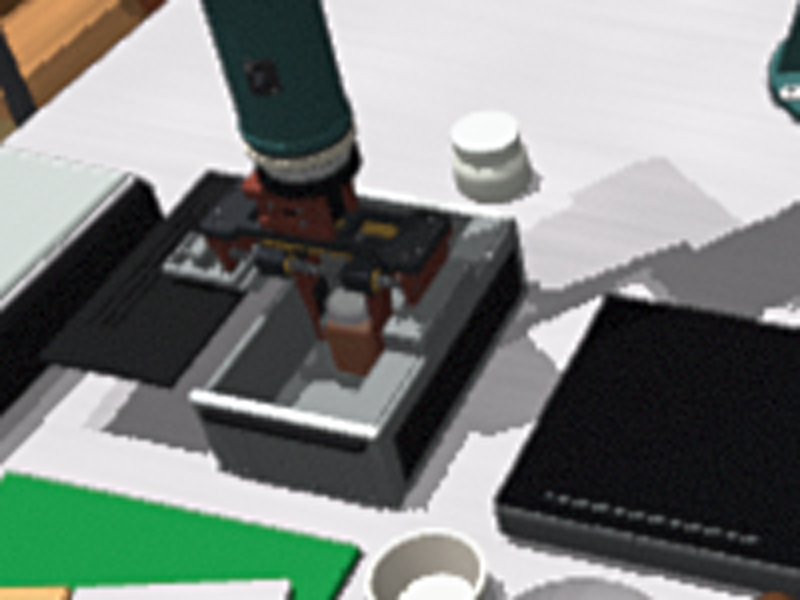

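Call:
{"api": "step_arm", "payload": {
  "series": [0.03, 0.001, 0, 0, 0, 0, 0, 0.03, 0.002, 0, 0, 0, 0, 0, 0.03, 0.003, 0, 0, 0, 0, 0, 0.03, 0.004, 0, 0, 0, 0, 0, 0.03, 0.005, 0, 0, 0, 0, 0, 0.03, 0.005, 0, 0, 0, 0, 0]
}}

```text
clock: 19.6
ee_pos: [551.8, -288.5, 217.2]
orientation: [-142.6, 89.9, -49.9]
ft_force: [0.5, -0.5, -0.6]
width: 44.0
```

```bash
python3 - <<'E'
from box import *
show()
E
```

```text
t 19.6 grasp [ 552.1 -288.8   54.2] jaw yaw 92.65 tilt 0.13 F [ 0.5 -0.5 -0.6] T [ 0.06 -0.02  0.04] w 44.0 q [ -34.   34.   93.   -0.   52. -127.]
```

Call:
{"api": "step_arm", "payload": {
  "series": [0.03, 0.001, 0, 0, 0, 0, 0, 0.03, 0.001, 0, 0, 0, 0, 0, 0.046, 0.001, 0, 0, 0, 0, 0, 0.05, 0.001, 0, 0, 0, 0, 0, 0.058, 0.001, 0, 0, 0, 0, 0, 0.058, 0.001, 0, 0, 0, 0, 0, 0.058, 0.001, 0, 0, 0, 0, 0, 0.058, -0.01, 0, 0, 0, 0, 0, 0.058, -0.03, 0, 0, 0, 0, 0, 0.058, -0.06, 0, 0, 0, 0, 0, 0.058, -0.1, 0, 0, 0, 0, 0, 0.058, -0.14, 0, 0, 0, 0, 0, 0.058, -0.15, 0, 0, 0, 0, 0, 0.058, -0.15, 0, 0, 0, 0, 0]
}}

```text
clock: 20.77
ee_pos: [552.8, -288.9, 372.4]
orientation: [-130.2, 89.4, -37.5]
ft_force: [0.0, 0.2, 0.8]
width: 57.9
```

```bash
python3 look.py a3; python3 - <<'E'
from box import *
go(620.3,365.2,200,93.7)
a=cv2.imread("pics/scene_a3.png")[90:240,120:320]; cv2.imwrite("pics/s12z.png",cv2.resize(a,None,fx=4,fy=4,interpolation=cv2.INTER_CUBIC))
E
```

```text
t 20.77 grasp [ 554.3 -290.   209.4] jaw yaw 92.66 tilt 0.64 F [0.  0.2 0.8] T [ 0.    0.03 -0.02] w 57.9 q [ -34.   24.   86.   -0.   69. -127.]
scene bar 138 [389. 214.] [578.2 296.3] mid [576.4 296.2] yaw -176.4 len 157.8 z 82.0
scene lid 127 [415. 202.] [514.1 358.   83.9] [514.3 358.   84. ]
scene lid 155 [412. 231.] [621.2 364.3  83.7] [621.5 364.3  84. ]
top bar 141 [256. 179.] [570.4 296.3] mid [573.1 296.5] yaw -175.8 len 157.0 z 80.5
top lid 112 [235. 165.] [617.8 365.2  83.6] [617.7 365.1  84. ]
top lid 112 [236. 197.] [510.2 359.2  83.2] [510.  359.1  84. ]
yaw-> 93.7 shift [ 0.0031 -0.0991  0.6493] rot [-0.0183 -0.0021  0.0017] rows>= 15.8
```

View pics/s12z.png

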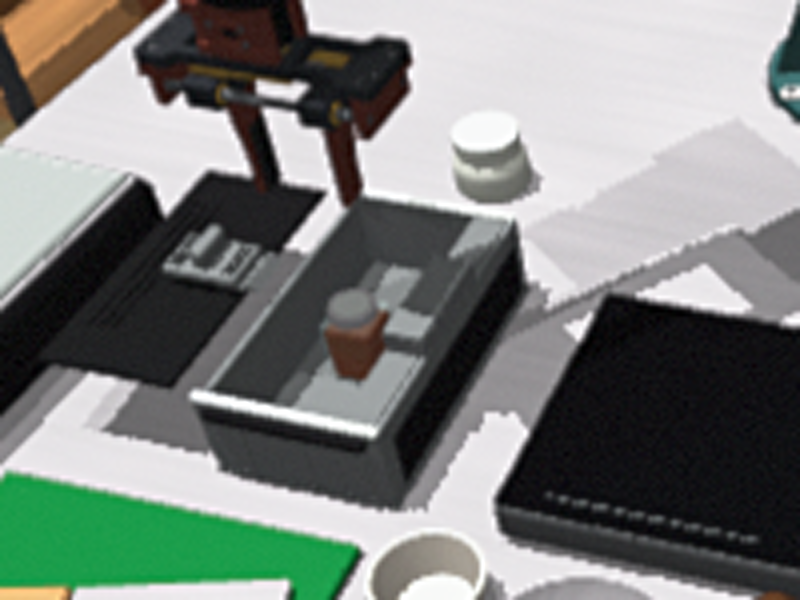

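Jar A stands upright in the box, crop (355,340). Before going to jar B I'll check the clearance to the oil bottle.

```bash
python3 - <<'E'
from h import *
for cam in("scene","top"):
    im=cv2.imread(f"pics/{cam}_a3.png"); C=cloud(cam,np.load(f"pics/{cam}_a3.npy")); hsv=cv2.cvtColor(im,cv2.COLOR_BGR2HSV)
    m=(C[...,2]>15)&(C[...,2]<235)&(C[...,0]>350)&(C[...,0]<750)&(C[...,1]>400)&(C[...,1]<560)
    for lo,hi in((15,60),(60,120),(120,180),(180,245)):
        k=m&(C[...,2]>lo)&(C[...,2]<hi)
        if k.sum()>5: print(cam,lo,k.sum(),np.percentile(C[k],[3,50,97],axis=0).round(0).tolist())
E
```

```text
scene 15 1602 [[569.0, 486.0, 21.0], [683.0, 518.0, 54.0], [746.0, 557.0, 58.0]]
scene 60 450 [[555.0, 480.0, 62.0], [580.0, 507.0, 91.0], [736.0, 554.0, 118.0]]
scene 120 647 [[546.0, 482.0, 122.0], [571.0, 510.0, 153.0], [678.0, 558.0, 176.0]]
scene 180 213 [[551.0, 500.0, 181.0], [561.0, 511.0, 207.0], [566.0, 527.0, 233.0]]
top 15 949 [[450.0, 485.0, 18.0], [677.0, 520.0, 53.0], [746.0, 560.0, 59.0]]
top 60 182 [[425.0, 481.0, 61.0], [543.0, 496.0, 86.0], [747.0, 560.0, 116.0]]
top 120 338 [[518.0, 483.0, 124.0], [542.0, 503.0, 156.0], [744.0, 559.0, 176.0]]
top 180 59 [[536.0, 501.0, 182.0], [543.0, 504.0, 205.0], [558.0, 518.0, 234.0]]
```

Call:
{"api": "step_arm", "payload": {
  "series": [0.062, 0, -0.099, 0.6, -0.018, -0.002, 0.0017, 0.062, 0, -0.099, 0.6, -0.018, -0.002, 0.0017, 0.062, 0, -0.099, 0.6, -0.018, -0.002, 0.0017, 0.062, 0, -0.099, 0.6, -0.018, -0.002, 0.0017, 0.062, 0, -0.099, 0.6, -0.018, -0.002, 0.0017, 0.062, 0, -0.099, 0.6, -0.018, -0.002, 0.0017, 0.062, 0, -0.099, 0.6, -0.018, -0.002, 0.0017, 0.062, 0, -0.099, 0.6, -0.018, -0.002, 0.0017, 0.062, 0, -0.099, 0.6, -0.018, -0.002, 0.0017, 0.062, 0, -0.099, 0.6, -0.018, -0.002, 0.0017, 0.062, 0, -0.099, 0.6, -0.018, -0.002, 0.0017, 0.062, 0, -0.099, 0.6, -0.018, -0.002, 0.0017, 0.062, 0, -0.099, 0.6, -0.018, -0.002, 0.0017, 0.062, 0, -0.099, 0.6, -0.018, -0.002, 0.0017, 0.062, 0, -0.099, 0.6, -0.018, -0.002, 0.0017, 0.062, 0.003, -0.099, 0.625, -0.018, -0.002, 0.0017, 0.062, 0.003, -0.099, 0.642, -0.018, -0.002, 0.0017, 0.062, 0.003, -0.099, 0.649, -0.018, -0.002, 0.0017, 0.062, 0.003, -0.099, 0.649, -0.018, -0.002, 0.0017]
}}

```text
clock: 22.45
ee_pos: [619.8, 365.6, 361.3]
orientation: [108.4, 89.8, -157.8]
ft_force: [0.0, -0.8, 0.1]
width: 61.4
```

```bash
python3 - <<'E'
from box import *
show(); go(620.3,365.2,62.5,93.7)
p,d=capture("scene"); a=p[:,:,::-1][90:260,300:500]; cv2.imwrite("pics/s13z.png",cv2.resize(a,None,fx=3.5,fy=3.5,interpolation=cv2.INTER_CUBIC))
E
```

```text
t 22.45 grasp [619.3 365.4 198.3] jaw yaw 93.78 tilt 0.18 F [ 0.  -0.8  0.1] T [ 0.04 -0.02  0.01] w 61.4 q [ 25.  32.  73.   0.  75. -69.]
yaw-> 93.7 shift [ 0.1358 -0.0009 -0.0003] rot [ 0.0014 -0.001  -0.003 ] rows>= 3.3
```

View pics/s13z.png

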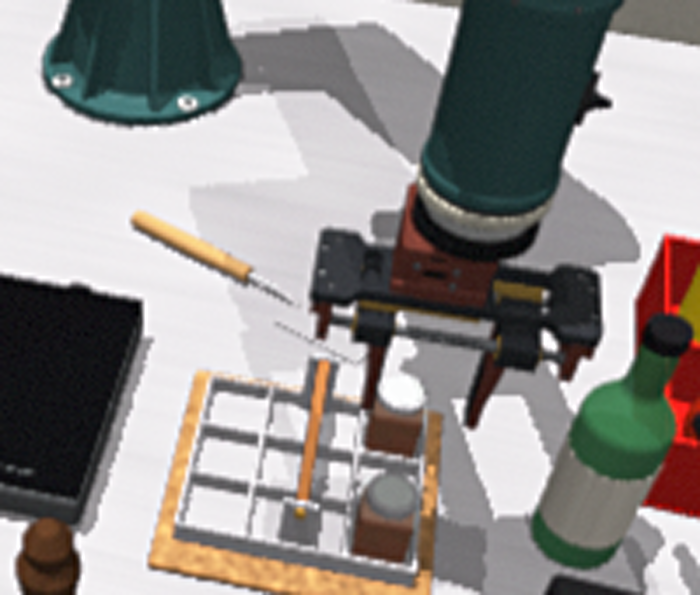

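Call:
{"api": "step_arm", "payload": {
  "series": [0.062, 0.03, -0.001, 0, 0.0014, -0.001, -0.003, 0.062, 0.06, -0.001, 0, 0.0014, -0.001, -0.003, 0.062, 0.085, -0.001, 0, 0.0014, -0.001, -0.003, 0.062, 0.105, -0.001, 0, 0.0014, -0.001, -0.003, 0.062, 0.12, -0.001, 0, 0.0014, -0.001, -0.003, 0.062, 0.13, -0.001, 0, 0.0014, -0.001, -0.003, 0.062, 0.136, -0.001, 0, 0.0014, -0.001, -0.003, 0.062, 0.136, -0.001, 0, 0.0014, -0.001, -0.003, 0.055, 0.136, -0.001, 0, 0.0014, -0.001, -0.003, 0.05, 0.136, -0.001, 0, 0.0014, -0.001, -0.003, 0.047, 0.136, -0.001, 0, 0.0014, -0.001, -0.003, 0.044, 0.136, -0.001, 0, 0.0014, -0.001, -0.003, 0.041, 0.136, -0.001, 0, 0.0014, -0.001, -0.003, 0.038, 0.136, -0.001, 0, 0.0014, -0.001, -0.003, 0.035, 0.136, -0.001, 0, 0.0014, -0.001, -0.003, 0.03, 0.136, -0.001, 0, 0.0014, -0.001, -0.003, 0.03, 0.136, -0.001, 0, 0.0014, -0.001, -0.003]
}}

```text
clock: 23.92
ee_pos: [621.8, 365.0, 228.2]
orientation: [-70.3, 89.7, 23.3]
ft_force: [-1.2, 0.9, 6.4]
width: 44.1
```

```bash
python3 - <<'E'
from box import *
show()
E
```

```text
t 23.92 grasp [622.4 365.3  65.2] jaw yaw 93.62 tilt 0.26 F [-1.2  0.9  6.4] T [-0.1   0.12  0.04] w 44.1 q [ 25.  40.  79.  -0.  61. -69.]
```

Call:
{"api": "step_arm", "payload": {
  "series": [0.03, -0.006, 0, 0, 0, 0, 0, 0.03, -0.012, 0, 0, 0, 0, 0, 0.03, -0.02, 0, 0, 0, 0, 0, 0.03, -0.03, 0, 0, 0, 0, 0, 0.03, -0.045, 0, 0, 0, 0, 0, 0.03, -0.065, 0, 0, 0, 0, 0, 0.03, -0.085, 0, 0, 0, 0, 0, 0.03, -0.105, 0, 0, 0, 0, 0, 0.03, -0.125, 0, 0, 0, 0, 0, 0.03, -0.137, 0, 0, 0, 0, 0, 0.03, -0.137, 0, 0, 0, 0, 0]
}}

```text
clock: 24.83
ee_pos: [622.0, 365.0, 368.4]
orientation: [-68.8, 89.5, 24.8]
ft_force: [0.7, -0.2, -0.6]
width: 43.3
```

```bash
python3 - <<'E'
from box import *
show()
w=b2w(70,-14); go(*w,203,92.6)
p,d=capture("scene"); a=p[:,:,::-1][90:260,300:500]; cv2.imwrite("pics/s14z.png",cv2.resize(a,None,fx=3.5,fy=3.5,interpolation=cv2.INTER_CUBIC))
E
```

```text
t 24.83 grasp [623.4 365.7 205.4] jaw yaw 93.61 tilt 0.54 F [ 0.7 -0.2 -0.6] T [ 0.06 -0.    0.01] w 43.3 q [ 25.  32.  72.  -0.  75. -69.]
yaw-> 92.6 shift [-1.000e-04  4.140e-02 -6.485e-01] rot [0.0175 0.0035 0.0087] rows>= 15.6
```

View pics/s14z.png

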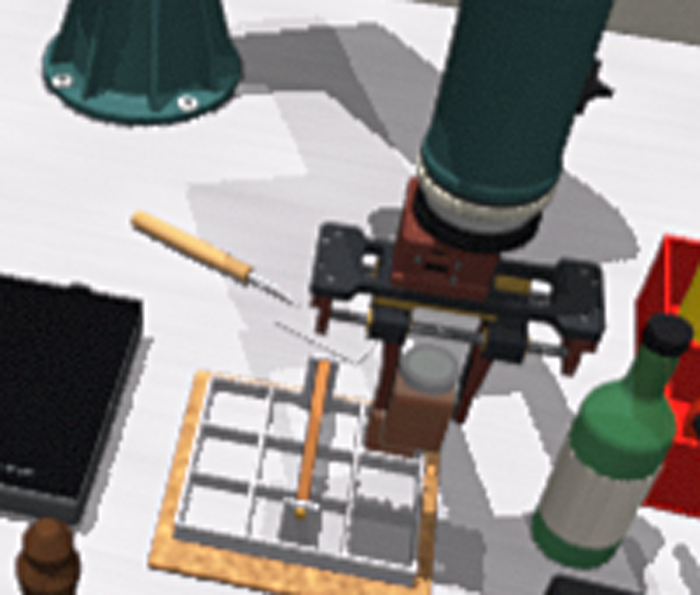

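Call:
{"api": "step_arm", "payload": {
  "series": [0.03, 0, 0.001, -0.015, 0.0175, 0.0035, 0.0087, 0.03, 0, 0.003, -0.045, 0.0175, 0.0035, 0.0087, 0.03, 0, 0.006, -0.085, 0.0175, 0.0035, 0.0087, 0.03, 0, 0.008, -0.125, 0.0175, 0.0035, 0.0087, 0.03, 0, 0.011, -0.165, 0.0175, 0.0035, 0.0087, 0.03, 0, 0.013, -0.205, 0.0175, 0.0035, 0.0087, 0.03, 0, 0.016, -0.245, 0.0175, 0.0035, 0.0087, 0.03, 0, 0.018, -0.285, 0.0175, 0.0035, 0.0087, 0.03, 0, 0.021, -0.325, 0.0175, 0.0035, 0.0087, 0.03, 0, 0.023, -0.365, 0.0175, 0.0035, 0.0087, 0.03, 0, 0.026, -0.405, 0.0175, 0.0035, 0.0087, 0.03, 0, 0.028, -0.445, 0.0175, 0.0035, 0.0087, 0.03, 0, 0.031, -0.485, 0.0175, 0.0035, 0.0087, 0.03, 0, 0.034, -0.525, 0.0175, 0.0035, 0.0087, 0.03, 0, 0.036, -0.565, 0.0175, 0.0035, 0.0087, 0.03, 0, 0.039, -0.6, 0.0175, 0.0035, 0.0087, 0.03, 0, 0.041, -0.63, 0.0175, 0.0035, 0.0087, 0.03, 0, 0.041, -0.648, 0.0175, 0.0035, 0.0087, 0.03, 0, 0.041, -0.648, 0.0175, 0.0035, 0.0087, 0.03, 0, 0.041, -0.648, 0.0175, 0.0035, 0.0087]
}}

```text
clock: 26.55
ee_pos: [620.2, -285.2, 362.0]
orientation: [93.7, 89.5, -173.8]
ft_force: [-0.7, 0.0, -1.9]
width: 43.9
```

```bash
python3 - <<'E'
from box import *
show()
w=b2w(70,-14); print(w); go(*w,59,92.6)
p,d=capture("scene"); a=p[:,:,::-1][90:240,120:320]; cv2.imwrite("pics/s15z.png",cv2.resize(a,None,fx=4,fy=4,interpolation=cv2.INTER_CUBIC))
E
```

```text
t 26.55 grasp [ 618.9 -285.4  199. ] jaw yaw 92.47 tilt 0.46 F [-0.7  0.  -1.9] T [ 0.04  0.01 -0.01] w 43.9 q [ -30.   29.   78.   -0.   73. -123.]
[ 621.46302172 -284.81017881]
yaw-> 92.6 shift [ 0.14   -0.0024  0.0005] rot [-0.0022 -0.0005 -0.008 ] rows>= 3.4
```

View pics/s15z.png

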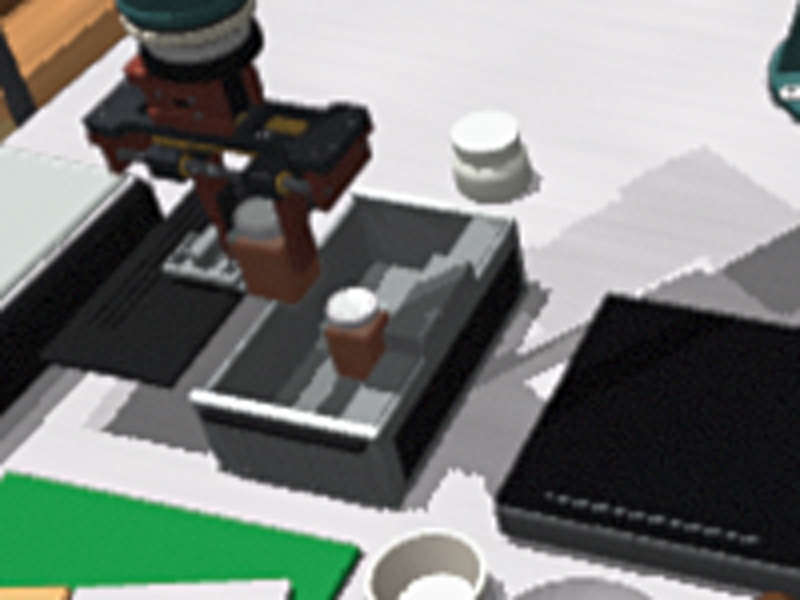

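Call:
{"api": "step_arm", "payload": {
  "series": [0.03, 0.01, -0.0024, 0.0005, -0.002, 0, -0.008, 0.03, 0.03, -0.0024, 0.0005, -0.002, 0, -0.008, 0.03, 0.05, -0.0024, 0.0005, -0.002, 0, -0.008, 0.03, 0.07, -0.0024, 0.0005, -0.002, 0, -0.008, 0.03, 0.09, -0.0024, 0.0005, -0.002, 0, -0.008, 0.03, 0.105, -0.0024, 0.0005, -0.002, 0, -0.008, 0.03, 0.118, -0.0024, 0.0005, -0.002, 0, -0.008, 0.03, 0.128, -0.0024, 0.0005, -0.002, 0, -0.008, 0.03, 0.134, -0.0024, 0.0005, -0.002, 0, -0.008, 0.03, 0.138, -0.0024, 0.0005, -0.002, 0, -0.008, 0.03, 0.14, -0.0024, 0.0005, -0.002, 0, -0.008, 0.03, 0.141, -0.0024, 0.0005, -0.002, 0, -0.008, 0.03, 0.142, -0.0024, 0.0005, -0.002, 0, -0.008, 0.03, 0.143, -0.0024, 0.0005, -0.002, 0, -0.008, 0.03, 0.144, -0.0024, 0.0005, -0.002, 0, -0.008, 0.03, 0.144, -0.0024, 0.0005, -0.002, 0, -0.008]
}}

```text
clock: 27.93
ee_pos: [622.5, -284.6, 219.6]
orientation: [-138.0, 89.8, -45.3]
ft_force: [-0.4, 0.0, -1.0]
width: 43.8
```

```bash
python3 - <<'E'
from box import *
show()
E
```

```text
t 27.93 grasp [ 622.9 -285.1   56.6] jaw yaw 92.71 tilt 0.21 F [-0.4  0.  -1. ] T [0.06 0.01 0.03] w 43.8 q [ -30.   38.   85.   -0.   57. -123.]
```

Another 1.5 mm down, then release.

Call:
{"api": "step_arm", "payload": {
  "series": [0.03, 0.001, 0, 0, 0, 0, 0, 0.03, 0.002, 0, 0, 0, 0, 0, 0.03, 0.002, 0, 0, 0, 0, 0, 0.046, 0.002, 0, 0, 0, 0, 0, 0.05, 0.002, 0, 0, 0, 0, 0, 0.058, 0.002, 0, 0, 0, 0, 0, 0.058, 0.002, 0, 0, 0, 0, 0, 0.058, 0.002, 0, 0, 0, 0, 0, 0.058, -0.01, 0, 0, 0, 0, 0, 0.058, -0.03, 0, 0, 0, 0, 0, 0.058, -0.06, 0, 0, 0, 0, 0, 0.058, -0.1, 0, 0, 0, 0, 0, 0.058, -0.14, 0, 0, 0, 0, 0, 0.058, -0.15, 0, 0, 0, 0, 0, 0.058, -0.15, 0, 0, 0, 0, 0]
}}

```text
clock: 29.18
ee_pos: [623.4, -284.8, 375.2]
orientation: [-127.5, 89.3, -34.8]
ft_force: [0.1, -0.4, -1.4]
width: 57.9
```

```bash
python3 look.py a4; python3 - <<'E'
from box import *
go(512.7,358.6,200,93.7)
a=cv2.imread("pics/scene_a4.png")[90:240,120:320]; cv2.imwrite("pics/s16z.png",cv2.resize(a,None,fx=4,fy=4,interpolation=cv2.INTER_CUBIC))
E
```

```text
t 29.18 grasp [ 625.1 -286.   212.2] jaw yaw 92.72 tilt 0.72 F [ 0.1 -0.4 -1.4] T [ 0.06  0.01 -0.02] w 57.9 q [ -30.   29.   77.   -0.   73. -123.]
scene bar 139 [389. 214.] [578.3 296.4] mid [575.9 296.2] yaw -176.4 len 156.3 z 81.5
scene lid 129 [415. 202.] [513.7 357.9  83.4] [514.4 357.9  84. ]
top bar 142 [256. 180.] [568.8 296.5] mid [569.4 296.5] yaw -175.9 len 165.8 z 80.5
top lid 113 [236. 197.] [510.2 359.2  83.9] [510.2 359.2  84. ]
yaw-> 93.7 shift [0.0047 0.0786 0.647 ] rot [-0.0171 -0.0028  0.0024] rows>= 15.6
```

View pics/s16z.png

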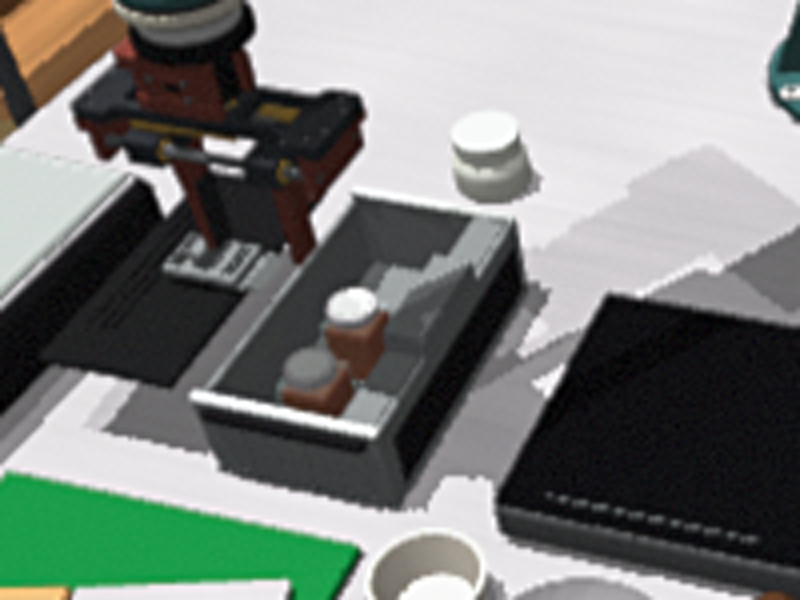

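Two jars now stand upright in the box, crop (355,335) and (315,380). On to the last jar, C.

Call:
{"api": "step_arm", "payload": {
  "series": [0.062, 0.0, 0.078, 0.6, -0.017, -0.003, 0.0024, 0.062, 0.0, 0.078, 0.6, -0.017, -0.003, 0.0024, 0.062, 0.0, 0.078, 0.6, -0.017, -0.003, 0.0024, 0.062, 0.0, 0.078, 0.6, -0.017, -0.003, 0.0024, 0.062, 0.0, 0.078, 0.6, -0.017, -0.003, 0.0024, 0.062, 0.0, 0.078, 0.6, -0.017, -0.003, 0.0024, 0.062, 0.0, 0.078, 0.6, -0.017, -0.003, 0.0024, 0.062, 0.0, 0.078, 0.6, -0.017, -0.003, 0.0024, 0.062, 0.0, 0.078, 0.6, -0.017, -0.003, 0.0024, 0.062, 0.0, 0.078, 0.6, -0.017, -0.003, 0.0024, 0.062, 0.0, 0.078, 0.6, -0.017, -0.003, 0.0024, 0.062, 0.0, 0.078, 0.6, -0.017, -0.003, 0.0024, 0.062, 0.0, 0.078, 0.6, -0.017, -0.003, 0.0024, 0.062, 0.0, 0.078, 0.6, -0.017, -0.003, 0.0024, 0.062, 0.0, 0.078, 0.6, -0.017, -0.003, 0.0024, 0.062, 0.0047, 0.0786, 0.625, -0.017, -0.003, 0.0024, 0.062, 0.0047, 0.0786, 0.641, -0.017, -0.003, 0.0024, 0.062, 0.0047, 0.0786, 0.647, -0.017, -0.003, 0.0024, 0.062, 0.0047, 0.0786, 0.647, -0.017, -0.003, 0.0024]
}}

```text
clock: 30.87
ee_pos: [512.6, 359.0, 361.5]
orientation: [104.2, 89.8, -162.0]
ft_force: [0.3, -0.5, 0.2]
width: 61.7
```

```bash
python3 - <<'E'
from box import *
show(); go(512.7,358.6,62.5,93.7)
p,d=capture("scene"); a=p[:,:,::-1][90:260,300:500]; cv2.imwrite("pics/s17z.png",cv2.resize(a,None,fx=3.5,fy=3.5,interpolation=cv2.INTER_CUBIC))
E
```

```text
t 30.87 grasp [512.2 358.9 198.5] jaw yaw 93.77 tilt 0.15 F [ 0.3 -0.5  0.2] T [ 0.02 -0.05  0.02] w 61.7 q [ 29.  25.  86.   0.  69. -65.]
yaw-> 93.7 shift [ 0.136  -0.0004 -0.0003] rot [ 0.0012 -0.0006 -0.0025] rows>= 3.3
```

View pics/s17z.png

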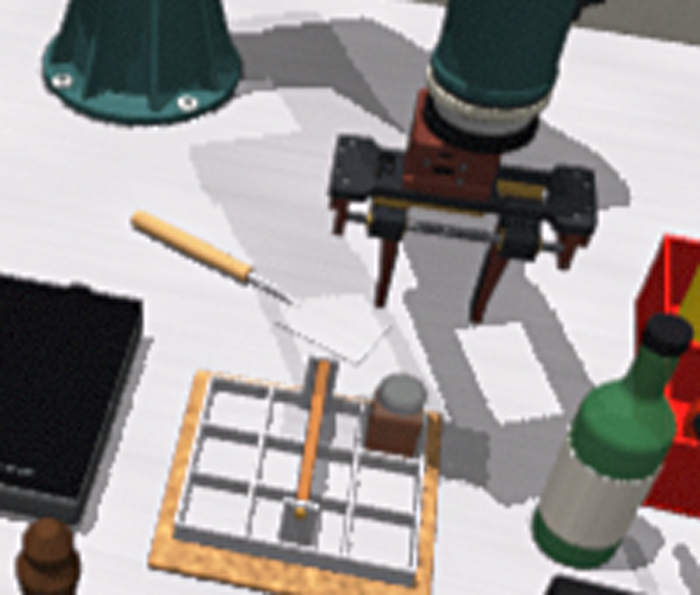

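Call:
{"api": "step_arm", "payload": {
  "series": [0.062, 0.03, -0.0005, 0, 0.001, -0.0006, -0.0025, 0.062, 0.06, -0.0005, 0, 0.001, -0.0006, -0.0025, 0.062, 0.085, -0.0005, 0, 0.001, -0.0006, -0.0025, 0.062, 0.105, -0.0005, 0, 0.001, -0.0006, -0.0025, 0.062, 0.12, -0.0005, 0, 0.001, -0.0006, -0.0025, 0.062, 0.13, -0.0005, 0, 0.001, -0.0006, -0.0025, 0.062, 0.137, -0.0005, 0, 0.001, -0.0006, -0.0025, 0.062, 0.137, -0.0005, 0, 0.001, -0.0006, -0.0025, 0.055, 0.137, -0.0005, 0, 0.001, -0.0006, -0.0025, 0.05, 0.137, -0.0005, 0, 0.001, -0.0006, -0.0025, 0.047, 0.137, -0.0005, 0, 0.001, -0.0006, -0.0025, 0.044, 0.137, -0.0005, 0, 0.001, -0.0006, -0.0025, 0.041, 0.137, -0.0005, 0, 0.001, -0.0006, -0.0025, 0.038, 0.137, -0.0005, 0, 0.001, -0.0006, -0.0025, 0.035, 0.137, -0.0005, 0, 0.001, -0.0006, -0.0025, 0.03, 0.137, -0.0005, 0, 0.001, -0.0006, -0.0025, 0.03, 0.137, -0.0005, 0, 0.001, -0.0006, -0.0025]
}}

```text
clock: 32.33
ee_pos: [513.7, 358.8, 226.9]
orientation: [-65.3, 89.8, 28.3]
ft_force: [-0.5, 0.1, 6.3]
width: 44.0
```

```bash
python3 - <<'E'
from box import *
show()
E
```

```text
t 32.33 grasp [514.3 359.1  63.9] jaw yaw 93.64 tilt 0.23 F [-0.5  0.1  6.3] T [-0.17  0.14 -0.  ] w 44.0 q [ 29.  34.  93.  -0.  53. -65.]
```

Call:
{"api": "step_arm", "payload": {
  "series": [0.03, -0.006, 0, 0, 0, 0, 0, 0.03, -0.012, 0, 0, 0, 0, 0, 0.03, -0.02, 0, 0, 0, 0, 0, 0.03, -0.03, 0, 0, 0, 0, 0, 0.03, -0.045, 0, 0, 0, 0, 0, 0.03, -0.065, 0, 0, 0, 0, 0, 0.03, -0.085, 0, 0, 0, 0, 0, 0.03, -0.105, 0, 0, 0, 0, 0, 0.03, -0.125, 0, 0, 0, 0, 0, 0.03, -0.137, 0, 0, 0, 0, 0, 0.03, -0.137, 0, 0, 0, 0, 0]
}}

```text
clock: 33.25
ee_pos: [514.0, 358.8, 366.6]
orientation: [-64.8, 89.5, 28.8]
ft_force: [1.6, 1.6, -0.5]
width: 44.2
```

```bash
python3 - <<'E'
from box import *
show()
w=b2w(-70,-14); go(*w,203,92.6)
p,d=capture("scene"); a=p[:,:,::-1][90:260,300:500]; cv2.imwrite("pics/s18z.png",cv2.resize(a,None,fx=3.5,fy=3.5,interpolation=cv2.INTER_CUBIC))
E
```

```text
t 33.25 grasp [515.2 359.5 203.6] jaw yaw 93.64 tilt 0.49 F [ 1.6  1.6 -0.5] T [0.07 0.01 0.05] w 44.2 q [ 29.  25.  86.   0.  69. -65.]
yaw-> 92.6 shift [-0.0023  0.0735 -0.6466] rot [0.0181 0.0037 0.0076] rows>= 15.6
```

View pics/s18z.png

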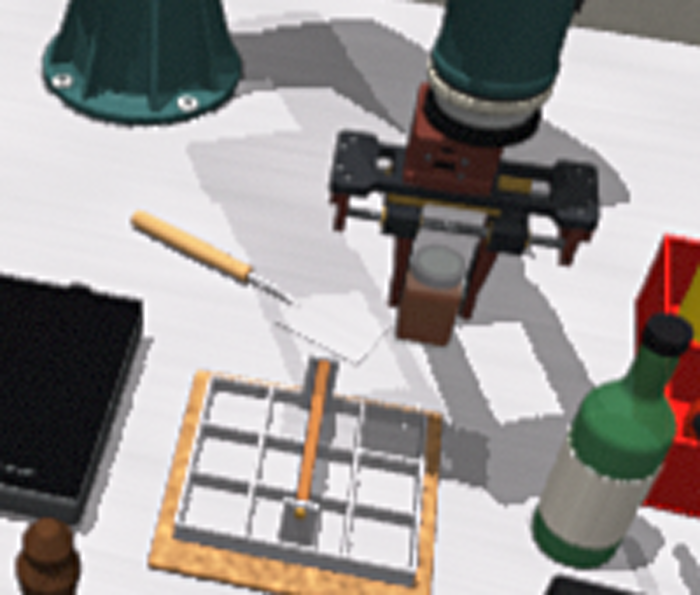

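Call:
{"api": "step_arm", "payload": {
  "series": [0.03, 0, 0.002, -0.015, 0.018, 0.0037, 0.0076, 0.03, 0, 0.005, -0.045, 0.018, 0.0037, 0.0076, 0.03, 0, 0.01, -0.085, 0.018, 0.0037, 0.0076, 0.03, 0, 0.014, -0.125, 0.018, 0.0037, 0.0076, 0.03, 0, 0.019, -0.165, 0.018, 0.0037, 0.0076, 0.03, 0, 0.023, -0.205, 0.018, 0.0037, 0.0076, 0.03, 0, 0.028, -0.245, 0.018, 0.0037, 0.0076, 0.03, 0, 0.032, -0.285, 0.018, 0.0037, 0.0076, 0.03, 0, 0.037, -0.325, 0.018, 0.0037, 0.0076, 0.03, 0, 0.041, -0.365, 0.018, 0.0037, 0.0076, 0.03, 0, 0.046, -0.405, 0.018, 0.0037, 0.0076, 0.03, 0, 0.05, -0.445, 0.018, 0.0037, 0.0076, 0.03, 0, 0.055, -0.485, 0.018, 0.0037, 0.0076, 0.03, 0, 0.06, -0.525, 0.018, 0.0037, 0.0076, 0.03, 0, 0.064, -0.565, 0.018, 0.0037, 0.0076, 0.03, -0.002, 0.068, -0.6, 0.018, 0.0037, 0.0076, 0.03, -0.002, 0.072, -0.63, 0.018, 0.0037, 0.0076, 0.03, -0.002, 0.0735, -0.6466, 0.018, 0.0037, 0.0076, 0.03, -0.002, 0.0735, -0.6466, 0.018, 0.0037, 0.0076, 0.03, -0.002, 0.0735, -0.6466, 0.018, 0.0037, 0.0076]
}}

```text
clock: 34.97
ee_pos: [479.9, -291.6, 362.9]
orientation: [91.9, 89.6, -175.6]
ft_force: [0.3, 0.3, -0.4]
width: 43.8
```

```bash
python3 - <<'E'
from box import *
show()
w=b2w(-70,-14); print(w); go(*w,57,92.6)
p,d=capture("scene"); a=p[:,:,::-1][90:240,120:320]; cv2.imwrite("pics/s19z.png",cv2.resize(a,None,fx=4,fy=4,interpolation=cv2.INTER_CUBIC))
E
```

```text
t 34.97 grasp [ 478.7 -291.7  199.9] jaw yaw 92.48 tilt 0.42 F [ 0.3  0.3 -0.4] T [0.07 0.03 0.04] w 43.8 q [ -38.   20.   94.   -0.   66. -131.]
[ 481.60714195 -291.16099715]
yaw-> 92.6 shift [ 0.1429 -0.0027  0.0004] rot [-0.0022 -0.0002 -0.0073] rows>= 3.4
```

View pics/s19z.png

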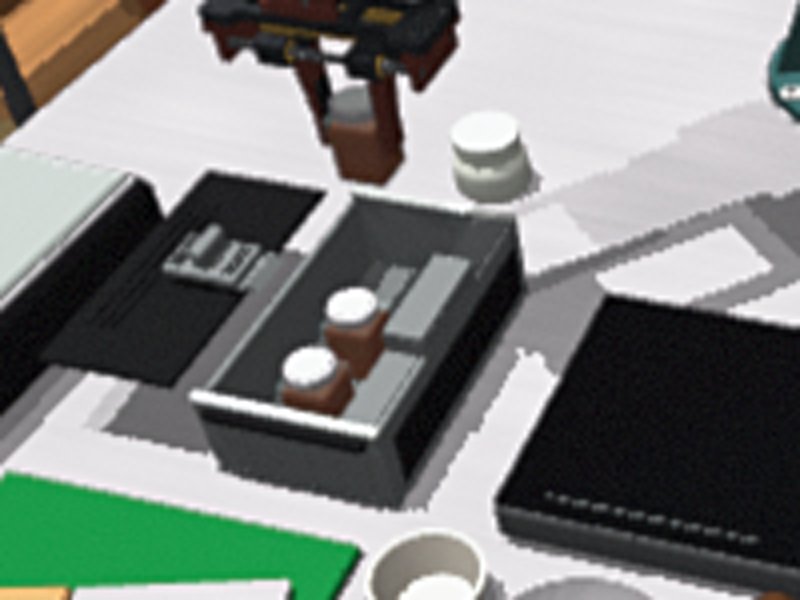

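Call:
{"api": "step_arm", "payload": {
  "series": [0.03, 0.01, -0.0027, 0.0004, -0.002, 0, -0.0073, 0.03, 0.03, -0.0027, 0.0004, -0.002, 0, -0.0073, 0.03, 0.05, -0.0027, 0.0004, -0.002, 0, -0.0073, 0.03, 0.07, -0.0027, 0.0004, -0.002, 0, -0.0073, 0.03, 0.09, -0.0027, 0.0004, -0.002, 0, -0.0073, 0.03, 0.105, -0.0027, 0.0004, -0.002, 0, -0.0073, 0.03, 0.118, -0.0027, 0.0004, -0.002, 0, -0.0073, 0.03, 0.128, -0.0027, 0.0004, -0.002, 0, -0.0073, 0.03, 0.134, -0.0027, 0.0004, -0.002, 0, -0.0073, 0.03, 0.138, -0.0027, 0.0004, -0.002, 0, -0.0073, 0.03, 0.141, -0.0027, 0.0004, -0.002, 0, -0.0073, 0.03, 0.142, -0.0027, 0.0004, -0.002, 0, -0.0073, 0.03, 0.143, -0.0027, 0.0004, -0.002, 0, -0.0073, 0.03, 0.144, -0.0027, 0.0004, -0.002, 0, -0.0073, 0.03, 0.145, -0.0027, 0.0004, -0.002, 0, -0.0073, 0.03, 0.145, -0.0027, 0.0004, -0.002, 0, -0.0073]
}}

```text
clock: 36.35
ee_pos: [482.7, -291.7, 219.2]
orientation: [-142.6, 89.8, -49.9]
ft_force: [0.6, -0.9, -0.8]
width: 44.0
```

```bash
python3 - <<'E'
from box import *
show()
E
```

```text
t 36.35 grasp [ 483.1 -292.1   56.3] jaw yaw 92.71 tilt 0.21 F [ 0.6 -0.9 -0.8] T [ 0.01  0.04 -0.03] w 44.0 q [ -38.   31.  101.   -0.   48. -131.]
```

Call:
{"api": "step_arm", "payload": {
  "series": [0.03, 0.001, 0, 0, 0, 0, 0, 0.03, 0.002, 0, 0, 0, 0, 0, 0.03, 0.003, 0, 0, 0, 0, 0, 0.03, 0.003, 0, 0, 0, 0, 0, 0.046, 0.003, 0, 0, 0, 0, 0, 0.05, 0.003, 0, 0, 0, 0, 0, 0.058, 0.003, 0, 0, 0, 0, 0, 0.058, 0.003, 0, 0, 0, 0, 0, 0.058, 0.003, 0, 0, 0, 0, 0, 0.058, -0.01, 0, 0, 0, 0, 0, 0.058, -0.03, 0, 0, 0, 0, 0, 0.058, -0.06, 0, 0, 0, 0, 0, 0.058, -0.1, 0, 0, 0, 0, 0, 0.058, -0.14, 0, 0, 0, 0, 0, 0.024, -0.15, 0, 0, 0, 0, 0, 0.024, -0.15, 0, 0, 0, 0, 0]
}}

```text
clock: 37.68
ee_pos: [483.5, -292.0, 372.8]
orientation: [-134.9, 89.4, -42.2]
ft_force: [0.3, -0.4, -0.6]
width: 47.8
```

```bash
python3 look.py a5; python3 - <<'E'
from box import *
go(557.9,-403.5,150,92.6)
a=cv2.imread("pics/scene_a5.png")[90:240,120:320]; cv2.imwrite("pics/s20z.png",cv2.resize(a,None,fx=4,fy=4,interpolation=cv2.INTER_CUBIC))
for cam in ("scene","top"):
    im=cv2.imread(f"pics/{cam}_a5.png"); C=cloud(cam,np.load(f"pics/{cam}_a5.npy")); hsv=cv2.cvtColor(im,cv2.COLOR_BGR2HSV)
    m=(C[...,2]>108)&(C[...,2]<125)&(C[...,1]<-370)&(C[...,1]>-440)&(abs(C[...,0]-556)<40)
    for a,c,k in comps(m,8): print(cam,"ridge",a,c.round(1),C[k].mean(0).round(1))
    m=(C[...,2]>66)&(C[...,2]<82)&(C[...,1]<-230)&(C[...,1]>-340)&(abs(C[...,0]-551)<110)&(hsv[...,2]>60)
    for a,c,k in comps(m,40):
        P=C[k].mean(0); print(cam,"lid?",a,P.round(1))
E
```

```text
t 37.68 grasp [ 484.8 -293.1  209.8] jaw yaw 92.72 tilt 0.62 F [ 0.3 -0.4 -0.6] T [-0.   -0.05  0.01] w 47.8 q [ -38.   19.   93.   -0.   67. -131.]
scene bar 140 [389. 214.] [578.3 296.3] mid [574.4 296.1] yaw -176.4 len 159.5 z 81.5
top bar 143 [256. 180.] [569.9 296.4] mid [568.6 296.3] yaw -176.1 len 164.9 z 80.2
yaw-> 92.6 shift [ 0.0558 -0.0703 -0.1159] rot [ 0.0021 -0.0024  0.0016] rows>= 3.5
scene ridge 53 [171.1 150.7] [ 559.3 -402.1  116.2]
scene lid? 96 [ 482.2 -290.8   73.2]
scene lid? 103 [ 550.7 -286.9   73.6]
scene lid? 110 [ 621.9 -283.5   73.7]
top lid? 115 [ 617.8 -283.8   73.1]
top lid? 61 [ 555.7 -288.5   73.6]
```

View pics/s20z.png

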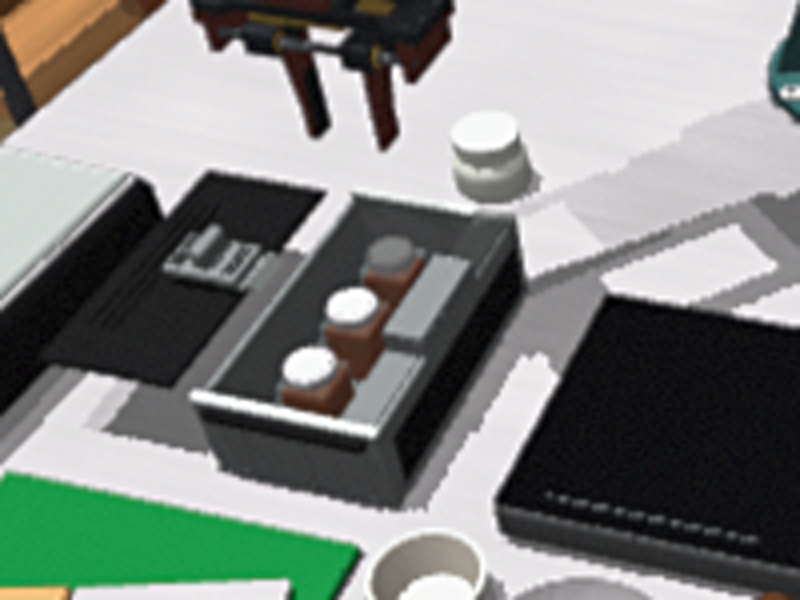

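All three jars stand upright in the box, with lid tops at about z 73.5, and the carrier hasn't moved. I'll return to the tab.

Call:
{"api": "step_arm", "payload": {
  "series": [0.024, 0.0, -0.035, -0.058, 0.002, -0.0024, 0.0016, 0.024, 0.0, -0.0703, -0.1159, 0.002, -0.0024, 0.0016, 0.024, 0.0, -0.0703, -0.1159, 0.002, -0.0024, 0.0016, 0.024, 0.0, -0.0703, -0.1159, 0.002, -0.0024, 0.0016, 0.024, 0.03, -0.0703, -0.1159, 0.002, -0.0024, 0.0016, 0.024, 0.0558, -0.0703, -0.1159, 0.002, -0.0024, 0.0016, 0.024, 0.0558, -0.0703, -0.1159, 0.002, -0.0024, 0.0016, 0.024, 0.0558, -0.0703, -0.1159, 0.002, -0.0024, 0.0016]
}}

```text
clock: 38.45
ee_pos: [556.9, -402.5, 309.9]
orientation: [45.2, 89.6, 137.8]
ft_force: [0.3, 0.4, 0.6]
width: 24.2
```

```bash
python3 - <<'E'
from box import *
show(); go(557.3,-403.5,122,92.6)
p,d=capture("scene"); a=p[:,:,::-1][90:210,100:260]; cv2.imwrite("pics/s21z.png",cv2.resize(a,None,fx=5,fy=5,interpolation=cv2.INTER_CUBIC))
E
```

```text
t 38.45 grasp [ 555.9 -401.7  146.9] jaw yaw 92.6 tilt 0.45 F [0.3 0.4 0.6] T [0.03 0.03 0.03] w 24.2 q [ -42.   33.   80.    0.   68. -134.]
yaw-> 92.6 shift [ 0.0249 -0.0005 -0.0011] rot [-0.      0.0055 -0.0055] rows>= 0.6
```

View pics/s21z.png

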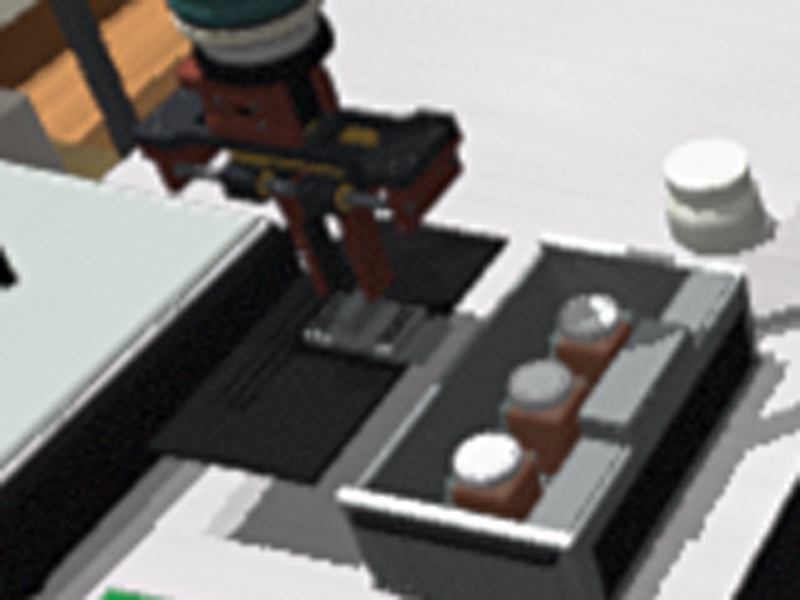

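Call:
{"api": "step_arm", "payload": {
  "series": [0.024, 0.008, 0, -0.001, 0, 0.0055, -0.0055, 0.024, 0.016, 0, -0.001, 0, 0.0055, -0.0055, 0.024, 0.022, 0, -0.001, 0, 0.0055, -0.0055, 0.024, 0.0245, 0, -0.001, 0, 0.0055, -0.0055, 0.024, 0.0245, 0, -0.001, 0, 0.0055, -0.0055, 0.0, 0.0245, 0, -0.001, 0, 0.0055, -0.0055, 0.0, 0.0245, 0, -0.001, 0, 0.0055, -0.0055, 0.0, 0.0245, 0, -0.001, 0, 0.0055, -0.0055, 0.0, 0.0245, 0, -0.001, 0, 0.0055, -0.0055]
}}

```text
clock: 39.25
ee_pos: [558.3, -404.2, 289.5]
orientation: [-129.0, 89.6, -36.4]
ft_force: [-0.4, 3.5, 2.2]
width: 11.7
```

```bash
python3 - <<'E'
from h import *
show()
E
```

```text
t 39.25 grasp [ 559.3 -405.   126.5] jaw yaw 92.6 tilt 0.44 F [-0.4  3.5  2.2] T [ 0.64 -0.01  0.06] w 11.7 q [ -42.   34.   81.    0.   64. -134.]
```

Call:
{"api": "step_arm", "payload": {
  "series": [0.0, 0.002, 0, 0, 0, 0, 0, 0.0, 0.004, 0, 0, 0, 0, 0, 0.0, 0.006, 0, 0, 0, 0, 0, 0.0, 0.007, 0, 0, 0, 0, 0, 0.0, 0.007, 0, 0, 0, 0, 0]
}}

```text
clock: 39.67
ee_pos: [558.4, -404.3, 282.9]
orientation: [-129.7, 89.5, -37.1]
ft_force: [-1.0, 5.3, 9.6]
width: 11.8
```

```bash
python3 - <<'E'
from h import *
show()
E
```

```text
t 39.67 grasp [ 559.4 -405.1  119.9] jaw yaw 92.61 tilt 0.46 F [-1.   5.3  9.6] T [1.03 0.25 0.07] w 11.8 q [ -42.   34.   82.    0.   64. -134.]
```

Call:
{"api": "step_arm", "payload": {
  "series": [0.0, 0, 0, 0.006, 0, 0, 0, 0.0, 0, 0, 0.016, 0, 0, 0, 0.0, 0, 0, 0.03, 0, 0, 0, 0.0, 0, 0, 0.046, 0, 0, 0, 0.0, 0, 0, 0.062, 0, 0, 0, 0.0, 0, 0, 0.078, 0, 0, 0, 0.0, 0, 0, 0.092, 0, 0, 0, 0.0, 0, 0, 0.104, 0, 0, 0, 0.0, 0, 0, 0.112, 0, 0, 0, 0.0, 0, 0, 0.115, 0, 0, 0, 0.0, 0, 0, 0.115, 0, 0, 0]
}}

```text
clock: 40.58
ee_pos: [553.0, -290.0, 282.9]
orientation: [-141.8, 89.4, -49.2]
ft_force: [-3.3, 1.0, 9.0]
width: 11.7
```

```bash
python3 - <<'E'
from h import *
show()
p,d=capture("scene"); a=p[:,:,::-1][90:240,120:320]; cv2.imwrite("pics/s22z.png",cv2.resize(a,None,fx=4,fy=4,interpolation=cv2.INTER_CUBIC))
E
```

```text
t 40.58 grasp [ 554.1 -291.2  119.9] jaw yaw 92.66 tilt 0.58 F [-3.3  1.   9. ] T [ 0.35  0.56 -0.01] w 11.7 q [ -34.   30.   91.   -0.   59. -127.]
```

View pics/s22z.png

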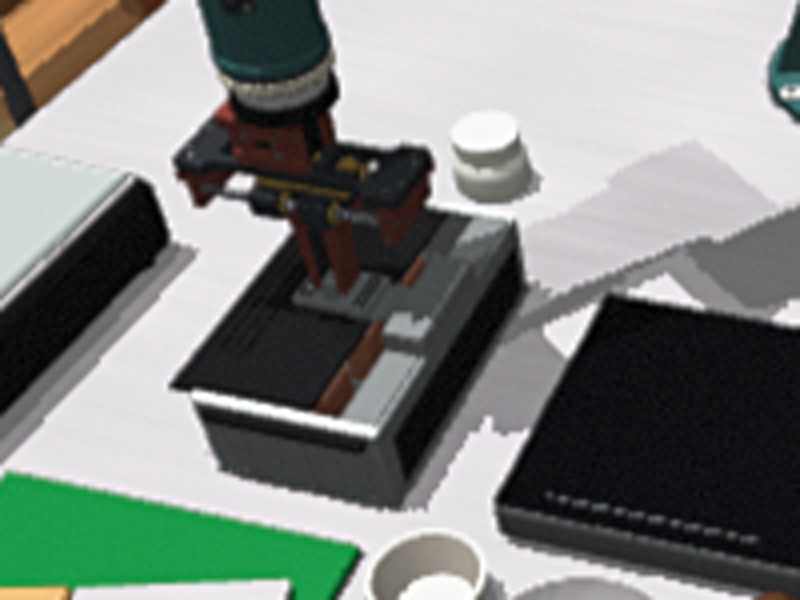

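Call:
{"api": "step_arm", "payload": {
  "series": [0.0, 0, 0, 0.006, 0, 0, 0, 0.0, 0, 0, 0.012, 0, 0, 0, 0.0, 0, 0, 0.018, 0, 0, 0, 0.0, 0, 0, 0.022, 0, 0, 0, 0.0, 0, 0, 0.024, 0, 0, 0, 0.0, 0, 0, 0.026, 0, 0, 0, 0.0, 0, 0, 0.026, 0, 0, 0, 0.0, 0, 0, 0.026, 0, 0, 0]
}}

```text
clock: 41.3
ee_pos: [551.8, -264.8, 282.6]
orientation: [-143.3, 89.4, -50.7]
ft_force: [-3.4, 0.8, 8.5]
width: 11.8
```

```bash
python3 - <<'E'
from h import *
show()
E
```

```text
t 41.3 grasp [ 552.9 -266.1  119.6] jaw yaw 92.63 tilt 0.6 F [-3.4  0.8  8.5] T [ 0.08  0.73 -0.01] w 11.8 q [ -32.   29.   92.   -0.   58. -125.]
```

Call:
{"api": "step_arm", "payload": {
  "series": [0.0, 0, 0, 0.001, 0, 0, 0, 0.0, 0, 0, 0.002, 0, 0, 0, 0.0, 0, 0, 0.003, 0, 0, 0, 0.0, 0, 0, 0.003, 0, 0, 0]
}}

```text
clock: 41.63
ee_pos: [551.8, -262.8, 282.8]
orientation: [-149.1, 89.3, -56.4]
ft_force: [-4.7, -3.8, 8.8]
width: 11.3
```

```bash
python3 - <<'E'
from h import *
show()
E
```

```text
t 41.63 grasp [ 552.9 -264.6  119.8] jaw yaw 92.65 tilt 0.73 F [-4.7 -3.8  8.8] T [-0.75  0.9   0.  ] w 11.3 q [ -32.   29.   93.   -0.   58. -124.]
```

Call:
{"api": "step_arm", "payload": {
  "series": [0.0, 0, 0, 0.001, 0, 0, 0, 0.0, 0, 0, 0.0025, 0, 0, 0, 0.0, 0, 0, 0.0025, 0, 0, 0]
}}

```text
clock: 41.88
ee_pos: [551.8, -261.9, 283.2]
orientation: [-154.5, 89.1, -61.8]
ft_force: [-6.2, -9.4, 8.6]
width: 11.9
```

```bash
python3 - <<'E'
from h import *
show()
E
```

```text
t 41.88 grasp [ 553.  -264.2  120.2] jaw yaw 92.68 tilt 0.92 F [-6.2 -9.4  8.6] T [-1.71  1.08 -0.07] w 11.9 q [ -32.   29.   93.   -1.   58. -124.]
```

Resistance has risen to about 9 N and the ridge is back where it started, so the cover is home. I'll let go and rise.

Call:
{"api": "step_arm", "payload": {
  "series": [0.022, 0, 0, 0, 0, 0, 0, 0.022, 0, 0, 0, 0, 0, 0, 0.022, 0, 0, -0.002, 0, 0, 0, 0.022, 0, 0, -0.003, 0, 0, 0, 0.022, -0.01, 0, -0.003, 0, 0, 0, 0.022, -0.03, 0, -0.003, 0, 0, 0, 0.022, -0.06, 0, -0.003, 0, 0, 0, 0.022, -0.1, 0, -0.003, 0, 0, 0, 0.04, -0.13, 0, -0.003, 0, 0, 0, 0.04, -0.13, 0, -0.003, 0, 0, 0]
}}

```text
clock: 42.72
ee_pos: [552.3, -261.2, 418.1]
orientation: [-129.5, 89.0, -36.9]
ft_force: [0.4, -0.2, 0.4]
width: 32.1
```

```bash
python3 - <<'E'
from box import *
show(); go(450,0,230,92.6)
E
```

```text
t 42.72 grasp [ 554.5 -262.9  255.1] jaw yaw 92.63 tilt 1.0 F [ 0.4 -0.2  0.4] T [ 0.06  0.02 -0.03] w 32.1 q [ -32.   21.   85.   -0.   74. -124.]
yaw-> 92.6 shift [0.0209 0.0905 0.2659] rot [ 0.0005 -0.0111  0.0135] rows>= 6.8
```

Next I'll back away so the arm doesn't block the cameras.

Call:
{"api": "step_arm", "payload": {
  "series": [0.04, 0, 0.09, 0.266, 0, -0.011, 0.0135, 0.04, 0, 0.09, 0.266, 0, -0.011, 0.0135, 0.04, 0, 0.09, 0.266, 0, -0.011, 0.0135, 0.04, 0, 0.09, 0.266, 0, -0.011, 0.0135, 0.04, 0, 0.09, 0.266, 0, -0.011, 0.0135, 0.04, 0, 0.09, 0.266, 0, -0.011, 0.0135, 0.04, 0, 0.09, 0.266, 0, -0.011, 0.0135, 0.04, 0, 0.09, 0.266, 0, -0.011, 0.0135, 0.04, 0, 0.09, 0.266, 0, -0.011, 0.0135]
}}

```text
clock: 43.47
ee_pos: [447.7, 2.4, 409.0]
orientation: [60.3, 89.4, 153.1]
ft_force: [-0.0, 0.0, 0.6]
width: 40.0
```

```bash
python3 look.py a6; python3 - <<'E'
from box import *
a=cv2.imread("pics/scene_a6.png"); cv2.imwrite("pics/s23z.png",cv2.resize(a[120:240,150:350],None,fx=4,fy=4,interpolation=cv2.INTER_CUBIC))
for cam in ("scene","top"):
  for t in ("0","_a6"):
    im=cv2.imread(f"pics/{cam}{t}.png"); C=cloud(cam,np.load(f"pics/{cam}{t}.npy"))
    m=(C[...,2]>112)&(C[...,2]<125)&(C[...,1]<-235)&(C[...,1]>-300)&(abs(C[...,0]-551)<40)
    for a,c,k in comps(m,8): print(cam,t,"ridge",a,c.round(1),C[k].mean(0).round(1),np.median(C[k][:,2]).round(1))
    m=(C[...,2]>93)&(C[...,2]<107)&(C[...,1]<-242)&(C[...,1]>-305)&(abs(C[...,0]-551)<22)
    print(cam,t,"pad",m.sum(),C[m].mean(0).round(1),np.median(C[m][:,2]).round(1))
    m=(C[...,2]>75)&(C[...,2]<90)&(C[...,1]<-340)&(C[...,1]>-370)&(abs(C[...,0]-551)<100)
    print(cam,t,"edge",m.sum(),np.percentile(C[m][:,1],[2,50]).round(1))
E
```

```text
t 43.47 grasp [446.2   3.2 246. ] jaw yaw 92.8 tilt 0.62 F [-0.   0.   0.6] T [-0.03  0.03  0.1 ] w 40.0 q [  -9.    8.  104.    0.   69. -102.]
scene bar 140 [389. 214.] [578.7 296.4] mid [575.8 296.2] yaw -176.3 len 157.6 z 81.8
top bar 158 [256. 180.] [565.6 296.2] mid [568.6 296.4] yaw -175.8 len 165.6 z 80.4
scene 0 ridge 39 [211.  157.5] [ 552.1 -263.8  118.2] 118.2
scene 0 pad 134 [ 554.9 -267.3  101.3] 101.5
scene 0 edge 99 [-351.2 -344.2]
scene _a6 ridge 42 [211.  157.7] [ 552.3 -264.   117.4] 117.8
scene _a6 pad 132 [ 555.5 -267.6  101.2] 101.3
scene _a6 edge 101 [-352.6 -344.3]
top 0 ridge 41 [426.9 188.5] [ 548.5 -263.   118. ] 117.9
top 0 pad 159 [ 549.1 -269.6  100.5] 100.5
top 0 edge 128 [-351.8 -343.7]
top _a6 ridge 43 [426.8 188.2] [ 549.3 -262.9  117.5] 117.2
top _a6 pad 159 [ 549.  -269.7  100.5] 100.8
top _a6 edge 130 [-351.5 -344. ]
```

View pics/s23z.png

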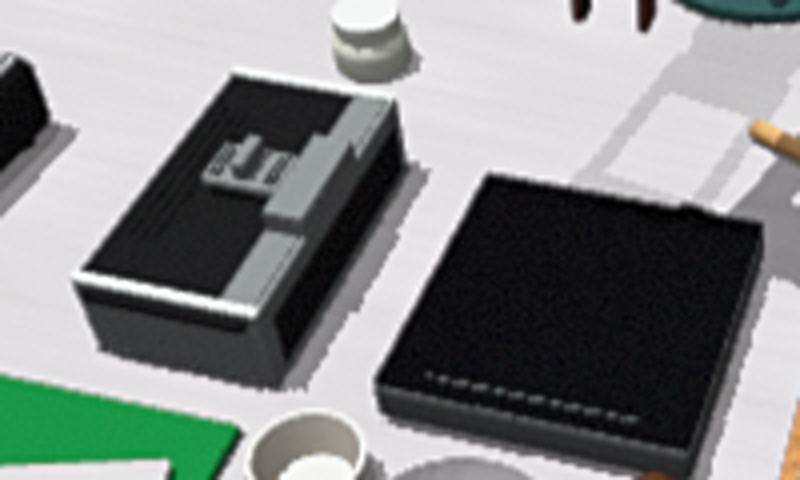

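View pics/top_a6.png

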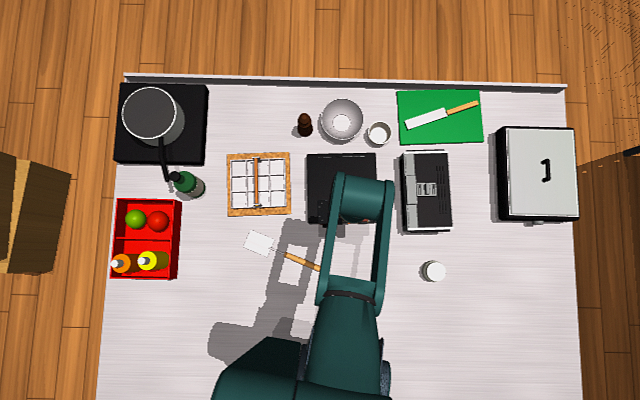

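The cover is shut: the ridge and pad readings match the first pictures within 1 mm, so the tab is up. The carrier is centred on the mat and the bystanders look unmoved. I'm handing in the job.

```bash
python3 - <<'E'
from rig import *
print(sign_off())
E
```

```text
the job is handed in; nothing more can be done
None
```

The job is done and handed in at about 43.5 s on the robot's clock; `sign_off()` gives no verdict.

**What I did:**
- I lifted the carrier by its bar off the warming plate and set it down on the middle of the mat.
- With the tab pinched and pressed about 6 mm down, I slid the cover open 138 mm.
- I moved the three jars present one by one into the middle row of the box.
- I slid the cover shut with the tab held down until it met its stop, let go, and backed the arm away.

**Last checks:**
- **Jars:** just before closing, all three stood upright with their lids at about z 73.5 mm. That is where they should be standing on the box floor. They can't be seen now that the cover is on.
- **Cover and tab:** the ridge and pad are within about 1 mm of their starting positions, so the cover is shut and the tab is up. I judged the latch from this; I didn't test it by pulling.
- **Carrier:** the bar's centre is at about (572, 296) mm and the mat's at (571, 296).
- **Bystanders:** they look unmoved in the last pictures, but I didn't measure them one by one.

**What didn't go as expected:**
- **Setting down the carrier:** the bar had slipped about 4–5 mm in the grip, so the carrier touched the mat early, with about 30 N on the wrist. I eased off before letting go, and it ended level.
- **Cameras:** the two views disagreed by 2–4 mm in x on most things, and up to 7 mm on the bar's centre. I used the average.
- **Knock to the carrier:** I saw none in any of the measurements.

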